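# Dry-stack rebated laminations in the gluing jig and set the gauge on them

### The job

Swing the gauge arm clear and dry-stack all the rebated laminations in the gluing jig, each flat on the one below and turned end for end by turns, its plain end close up to the upstand below (the first to the jig's end stop). Set the saddle caul flat on the middle of the top seat, its cheeks astride the pack. Then swing the arm back to its stop, lower the quill until its sprung foot bears on the caul and is pushed in about half its travel, and leave it so; leave the other things on the bench where they are.

Things in the scene. Friction and masses are not known exactly. Their poses are not given: they have to be found in the camera images.
- jig: the gluing jig: plywood board 250 x 215 mm, 20 mm thick, fixed on the bench. x runs along the pack (roughly to the robot's left), y roughly towards the robot. Origin: bench level under the pack place. The board spans x -137..113 mm, y -180..35 mm. Places of the laminations' origins: 1st x -26, z 20 mm; 2nd, turned round, x 0, z 40; 3rd x -26, z 60; 4th x 0, z 80; all y 0
- jig_stop (a point): top middle of the jig's dark end stop, which spans x 54..78 mm, y -23..23 mm, z 20..39 mm of the jig. The 1st lamination's plain end faces it, its upstand lies at the jig's -x side. Gaps at stop and upstands may be 0 to 5 mm (aim at 2 or 3); nothing may ride up on an upstand
- lamination_0: loose rebated lamination of pale wood (absent in some starts): flat board 156 (x) x 44 (y) x 20 mm with an upstand across its +x end, 24 mm long, 44 mm wide, 19 mm above the board's face (39 mm in all), which leaves a seat 132 mm long. Origin: centre of the underside of the 156 x 44 mm board, z up. About 0.11 kg. A lamp hangs over the back of the bench (underside 0.43 m up, from 0.69 m ahead of the robot)
- lamination_1: loose rebated lamination of pale wood (absent in some starts): flat board 156 (x) x 44 (y) x 20 mm with an upstand across its +x end, 24 mm long, 44 mm wide, 19 mm above the board's face (39 mm in all), which leaves a seat 132 mm long. Origin: centre of the underside of the 156 x 44 mm board, z up. About 0.11 kg. A lamp hangs over the back of the bench (underside 0.43 m up, from 0.69 m ahead of the robot)
- lamination_2: loose rebated lamination of pale wood (absent in some starts): flat board 156 (x) x 44 (y) x 20 mm with an upstand across its +x end, 24 mm long, 44 mm wide, 19 mm above the board's face (39 mm in all), which leaves a seat 132 mm long. Origin: centre of the underside of the 156 x 44 mm board, z up. About 0.11 kg. A lamp hangs over the back of the bench (underside 0.43 m up, from 0.69 m ahead of the robot)
- lamination_3: loose rebated lamination of pale wood (absent in some starts): flat board 156 (x) x 44 (y) x 20 mm with an upstand across its +x end, 24 mm long, 44 mm wide, 19 mm above the board's face (39 mm in all), which leaves a seat 132 mm long. Origin: centre of the underside of the 156 x 44 mm board, z up. About 0.11 kg. A lamp hangs over the back of the bench (underside 0.43 m up, from 0.69 m ahead of the robot)
- lamination_0_upstand (a point): middle of the top of lamination_0's upstand, at x = 66, y = 0, z = 39 mm in its frame
- lamination_1_upstand (a point): middle of the top of lamination_1's upstand, at x = 66, y = 0, z = 39 mm in its frame
- lamination_2_upstand (a point): middle of the top of lamination_2's upstand, at x = 66, y = 0, z = 39 mm in its frame
- lamination_3_upstand (a point): middle of the top of lamination_3's upstand, at x = 66, y = 0, z = 39 mm in its frame
- caul: the saddle caul: loose block of brown wood without an upstand, 110 (x) x 61 (y) x 30 mm, about 0.09 kg: a 20 mm thick plate with a 5 mm cheek along each long side that reaches 10 mm below the plate; 51 mm clear between the cheeks. Origin: centre of its underside, level with the cheeks' feet. On the pack its origin comes at jig x -13 mm, y 0, 10 mm below the seat it lies on
- caul_top (a point): middle of the caul's flat top, 30 mm above its origin
- gauge_arm (a joint): swing of the gauge arm about its column, rad: 0 = at its stop, quill over the pack (jig x -13 mm, y 0); grows to 1.6 as the arm swings clear towards the jig's -x side (the robot's right; counter-clockwise from above). Friction about 0.15 N m, stays where left. Starts at 0 to 0.5
- gauge_arm_hinge (a point): point on the steel column's axis (radius 11 mm, top at z 206 mm, at jig x -13, y -140 mm) at the arm's mid-height, z 174 mm; +y points from the column to the quill and turns with the arm. The arm is 140 mm long between column and quill axes, 24 mm deep, its sleeve round the quill 34 mm across and 34 mm tall
- quill (a joint): how far the quill has been lowered in the arm, m: 0 (up) to 0.046; stiff slide (about 9 N) that stays where it is left. Starts at 0 to 0.012
- quill_knob (a point): centre of the quill's black knob (26 mm in diameter, 26 mm tall, upright, on top of a 38 mm disc that begins 13 mm below this point); moves with arm and quill, at z = 257 mm when the quill is up
- foot (a joint): how far the sprung foot is pushed up into the quill, m: 0 = free, 0.014 = full travel. Spring of 250 N/m with 1.5 N preload, so half travel (0.007) takes about 3.3 N
- foot_pad (a point): middle of the underside of the foot, a steel disc of 28 mm diameter, on the quill axis; with quill up and foot free at z = 134 mm; it falls as the quill falls and stops on what it meets
- tape_measure: yellow tape measure, a bystander: leave it
- marker: marker pen lying on the bench, a bystander: leave it
- sanding_cork: cork sanding block, a bystander: leave it

How it is judged:
By the outcome, as a careful person would: the job done as asked, in the order asked, and still so for the second after the job is handed in, with the robot touching nothing.
Of lamination_0, lamination_1, lamination_2, lamination_3 only 3 to 4 are there at a start; the rules pass over those that are not, and their reading is None.
At some moment in a run one of caul may be knocked a few centimetres aside while the robot is not near it.
Once in a run the grip may slacken for a moment while it holds something.
It also fails if it takes over 210 s, if anything falls off the work surface, if the arm or the gripper's body presses on something with over 40 N, if the wrist force passes 120 N, or if a joint passes its speed limit or range.

### The arm

A 6-joint arm with a two-finger parallel gripper is mounted at the origin on a cart in front of the work surface, level with it; the furniture and walls round the work are solid. World frame = base frame: x ahead of the robot, y to its left, z up, the work surface at z = 0. Lengths are in mm, angles in rad, forces in N, time in s.
With the tool pointing down it reaches from about 325 to 900 mm from the base axis. Payload 3.5 kg.
Tool frame: the origin (TCP) lies at the very end of the fingers, on their centre line; the grasp point (between the pads) lies 19 mm behind it; z points along the fingers, y is the direction in which the jaws open and shut (so a half turn about z gives the same grasp; the last joint's range is limited). The gripper opens to 85 mm and grips with 20 to 120 N. Pads are 22 mm wide; open, the fingers measure 114 mm over their backs; the gripper's body (76 mm by 85 mm) begins 54 mm behind the grasp point. The pads swing forward as they close: fully open they stand 13 mm farther back than shut.
Start: joints at [-1.246, 0.276, -0.026, 1.268, 0, 1.467], TCP at [259.282, -568.678, 231.313] pointing down, gripper open.
Joint ranges: [-3.12, 3.12], [-0.85, 1.88], [-1.08, 1.24], [-1.95, 2.15], [-1.57, 1.53], [-3.14, 3.14]. Speed limits (rad/s): [2.57, 2.57, 3.14, 3.14, 3.14, 3.14].

### API

Orientations are given as [roll, pitch, yaw] about the fixed x, y, z axes, in that order (R = Rz(yaw) Ry(pitch) Rx(roll)).
In Python, from workcell import r gives the robot as it stands.
- The arm moves only by the shell command python3 -m crank 'ROWS'. ROWS is JSON, a list of rows, each a list of 5 numbers: the shift along the tool's x, y, z in m, then the turn about the tool's z in degrees, then the opening, from 0 (shut) to 1 (fully open). A call has 1 to 8 rows; each row shifts and turns the commanded pose from where the row before left it, along the tool's axes as they then stand; what a row does not reach is not made up. A row lasts 1/12 s, in which the tool goes at most 41.7 mm and 7.16 degrees, less where a joint would pass 70% of its speed; a pose out of reach is approached as far as the arm can. A call with a gripper value outside its range is refused whole. The fingers move at their own pace and stop on an object; the grip force is fixed at half the most. Time passes only in rows, so rows that do not move let the fingers close. It gives the time, the measured TCP pose, the force and the opening at its end, in the units of the state.
- r.get_state(): the state, without advancing time (a new reading comes with each control period).
- r.grab_frame(name): name is "side" or "top" or "wrist"; returns a dict with "pixels" (420x560x3 uint8, red, green, blue), "fx", "fy", "cx", "cy" (pixels), "dist" ([k1, k2, p1, p2, k3] as OpenCV has them; the pictures are not rectified), "world_to_cam" (4x4, takes a point from world to camera coordinates); the wrist camera has in their place "T_tool_cam" (4x4, takes a point from camera to tool coordinates, whose origin is the TCP and whose axes are the flange's). Camera axes: x right, y down, z forward; pixel columns grow to the right and rows downward; lengths in mm; the calibration is good to about 2 mm. A picture is of the moment at which its call begins: read the wrist's pose just before it. There is no depth.
- r.job_done(): hands the job in, once; it reports no verdict.
The state is a dict: "t": time; "joints": joint angles; "joint_vel": joint speeds; "tau": joint torques, N m; "tool_pos": TCP position; "orientation": TCP orientation; "force": force on the tool from outside, world axes, zero at the start; "moment": the same for the moment, N m; "grip_width": opening from 0.0 (shut) to 1.0 (fully open).
Only numpy, scipy, OpenCV 4.12 (cv2) and the standard library are available. Lean on these libraries where they do the work, as an engineer would, in place of code of your own. Each camera call takes 0.05 s, during which the arm holds its last target.

## Working session

There is one attempt and no reset: what is moved stays moved. The work goes in short steps, Python scripts to look and compute and a shell command to move; the robot and the scene stay as the last step left them, time stands still between calls to the robot, and variables do not carry over. Pictures are saved under pics/ and viewed, and the job is handed in when it is done.

```bash
ls; mkdir -p pics
cat > h.py <<'E'
import numpy as np, cv2, json
from workcell import r
from scipy.spatial.transform import Rotation as Ro
def grab(name,fn=None):
    s=r.get_state(); f=r.grab_frame(name); f['state']=s
    f['K']=np.array([[f['fx'],0,f['cx']],[0,f['fy'],f['cy']],[0,0,1.]]); f['D']=np.array(f['dist'],float)
    if name=='wrist':
        T=np.eye(4);T[:3,:3]=Ro.from_euler('xyz',s['orientation']).as_matrix();T[:3,3]=s['tool_pos']
        f['c2w']=T@np.array(f['T_tool_cam'])
    else: f['c2w']=np.linalg.inv(np.array(f['world_to_cam']))
    f['w2c']=np.linalg.inv(f['c2w'])
    if fn: cv2.imwrite('pics/'+fn,f['pixels'][:,:,::-1])
    return f
def ray(f,uv):
    p=cv2.undistortPoints(np.array(uv,float).reshape(-1,1,2),f['K'],f['D']).reshape(-1,2)
    d=np.c_[p,np.ones(len(p))]@f['c2w'][:3,:3].T
    return f['c2w'][:3,3],d
def onz(f,uv,z):
    o,d=ray(f,uv); return o+d*((z-o[2])/d[:,2])[:,None]
def proj(f,P):
    P=np.array(P,float).reshape(-1,3)
    rv=cv2.Rodrigues(f['w2c'][:3,:3])[0]
    return cv2.projectPoints(P,rv,f['w2c'][:3,3],f['K'],f['D'])[0].reshape(-1,2)
E
python3 - <<'E'
from h import *
for n in('side','top','wrist'):
    f=grab(n,n+'0.png'); print(n,f['c2w'].round(3).tolist(),f['fx'],f['dist'])
print(r.get_state())
E
```

```text
pics
side [[-0.931, -0.142, 0.335, 107.583], [-0.363, 0.405, -0.839, 1049.72], [-0.017, -0.903, -0.429, 659.077], [0.0, 0.0, 0.0, 1.0]] 380.2594168473704 [-0.10487523  0.          0.          0.          0.        ]
top [[-0.009, -0.982, 0.191, 291.334], [-1.0, 0.012, 0.013, 59.124], [-0.015, -0.191, -0.981, 1269.208], [0.0, 0.0, 0.0, 1.0]] 404.30228511680343 [0.00765456 0.         0.         0.         0.        ]
wrist [[0.415, -0.864, -0.285, 331.726], [-0.91, -0.394, -0.128, -534.79], [-0.001, 0.313, -0.95, 372.39], [0.0, 0.0, 0.0, 1.0]] 307.3964168038048 [-0.03541927  0.          0.          0.          0.        ]
{'t': 0.15, 'joints': array([-1.24639607e+00,  2.76987724e-01, -2.75755965e-02,  1.26802670e+00,
       -1.47471213e-05,  1.46742831e+00]), 'joint_vel': array([-1.10630692e-03, -1.40318425e-03,  3.35691265e-03, -9.02469707e-04,
        2.65357345e-05, -7.20768035e-04]), 'tau': array([-2.56351123e-04, -4.46057260e+01,  2.95638907e+01,  1.05189986e-02,
       -1.17804402e-04, -1.24693565e-05]), 'tool_pos': array([ 259.07979304, -568.08308975,  230.39372181]), 'orientation': array([-3.13980701e+00, -1.70412465e-04,  4.27768129e-01]), 'force': array([ 0.33498592,  0.24904169, -0.01703158]), 'moment': array([-0.01004762,  0.02483729,  0.00642564]), 'grip_width': 0.9975740117141876}
```

View pics/top0.png

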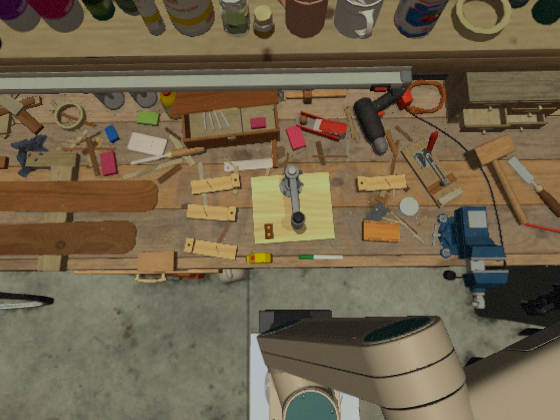

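View pics/side0.png

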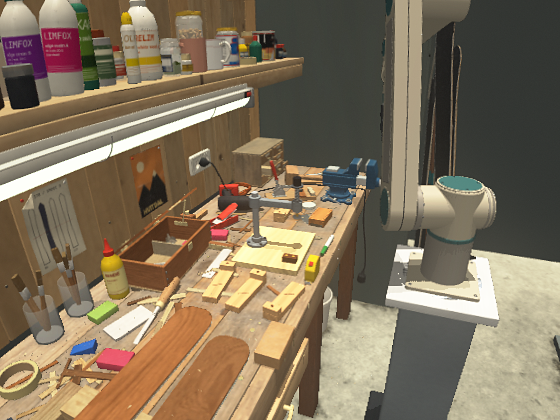

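View pics/wrist0.png

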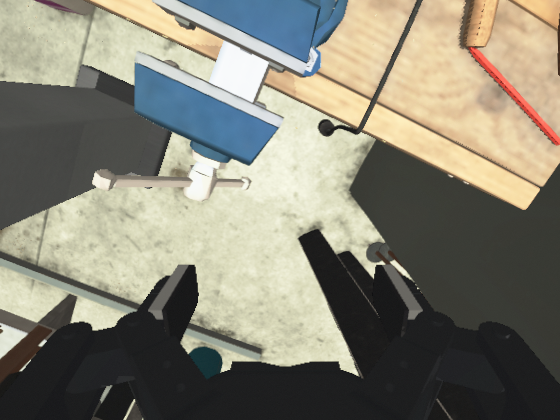

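Run:
```python
import cv2
a=cv2.imread('pics/top0.png')
cv2.imwrite('pics/z1.png',cv2.resize(a[140:280,130:330],None,fx=4,fy=4,interpolation=cv2.INTER_CUBIC))
cv2.imwrite('pics/z2.png',cv2.resize(a[140:280,280:480],None,fx=4,fy=4,interpolation=cv2.INTER_CUBIC))
```

```text
(no output)
```

View pics/z1.png

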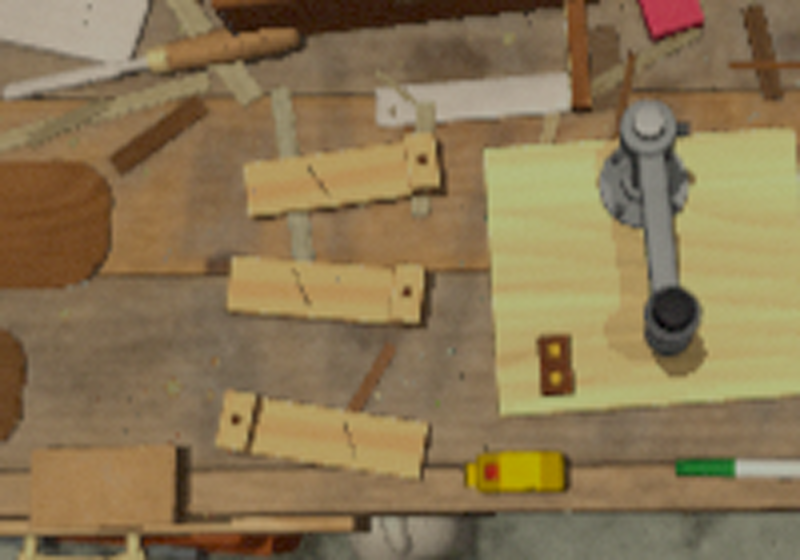

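View pics/z2.png

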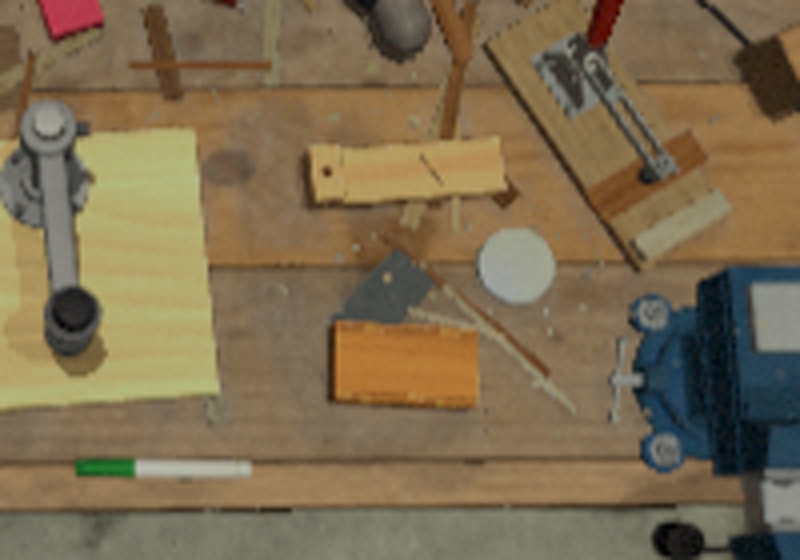

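Run:
```python
from h import *
f=grab('top')
def z1(p): return (np.array(p,float)/4+[130,140]-.375)
def z2(p): return (np.array(p,float)/4+[280,140]-.375)
B=np.array([z1((485,150)),z1((500,415)),z2((218,393)),z2((196,128))])
W=onz(f,B,20); print(W.round(0)); 
for i in range(4): print(np.linalg.norm(W[i]-W[(i+1)%4]))
print('stop',onz(f,[z1((555,363))],39).round(0),'colbase?')
for n,p in dict(A=[(247,167),(254,216),(413,200)],A_up=[(423,160)],B=[(230,257),(230,310),(424,325)],B_up=[(407,292)],C=[(428,425),(422,477),(250,450)],C_up=[(235,421)],tape=[(520,472)],cork=[(105,487)]).items():
    print(n,onz(f,[z1(q) for q in p],39 if 'up' in n else 20).round(0).tolist())
for n,p in dict(D=[(505,137),(505,190),(345,203)],D_up=[(327,171)],caul=[(334,325),(336,402),(474,408),(478,330)],marker=[(80,468),(250,468)]).items():
    print(n,onz(f,[z2(q) for q in p],39 if 'up' in n else 25).round(0).tolist())
print('knob',onz(f,[z1((675,310))],265).round(0), 'coltop', onz(f,[z1((648,121))],206))
```

```text
[[ 629.  156.   20.]
 [ 417.  144.   20.]
 [ 432. -102.   20.]
 [ 644.  -93.   20.]]
212.33035942594273
246.53362719306597
212.6573794254992
248.98910540917993
stop [[455. 100.  39.]] colbase?
A [[618.0, 346.0, 20.0], [578.0, 339.0, 20.0], [589.0, 213.0, 20.0]]
A_up [[617.0, 203.0, 39.0]]
B [[545.0, 357.0, 20.0], [502.0, 356.0, 20.0], [489.0, 203.0, 20.0]]
B_up [[511.0, 215.0, 39.0]]
C [[410.0, 199.0, 20.0], [370.0, 204.0, 20.0], [392.0, 337.0, 20.0]]
C_up [[413.0, 345.0, 39.0]]
tape [[373.0, 128.0, 20.0]]
cork [[365.0, 448.0, 20.0]]
D [[632.0, -336.0, 25.0], [589.0, -333.0, 25.0], [580.0, -207.0, 25.0]]
D_up [[603.0, -191.0, 39.0]]
caul [[483.0, -193.0, 25.0], [423.0, -192.0, 25.0], [418.0, -297.0, 25.0], [478.0, -304.0, 25.0]]
marker [[375.0, 6.0, 25.0], [374.0, -124.0, 25.0]]
knob [[458.  17. 265.]] coltop [[598.03875163  30.48430008 206.        ]]
```

```bash
cat >> h.py <<'E'
def plan(x,y,z,yaw=None,turnfirst=False):
    s=r.get_state(); p=s['tool_pos']; y0=s['orientation'][2]
    t=0 if yaw is None else -np.degrees((yaw-y0+np.pi)%(2*np.pi)-np.pi)
    ya=y0-np.radians(t) if turnfirst else y0
    d=np.array([x,y,z])-p; c,sn=np.cos(ya),np.sin(ya)
    print('shift',np.array([c*d[0]+sn*d[1],sn*d[0]-c*d[1],-d[2]]).round(1),'turn',round(t,2),'first' if turnfirst else 'after','| at',p.round(1),s['orientation'].round(4),'F',s['force'].round(1),'w',round(float(s['grip_width']),3),'t',s['t'],'j6',s['joints'][5].round(2))
E
python3 -m crank '[[0,0,-0.033,0,1],[0,0,-0.034,0,1],[0,0,-0.033,0,1],[0.024,-0.025,0,0,0.55],[0.025,-0.026,0,0,0.55],[0.025,-0.027,0,0,0.55],[0.025,-0.027,0,0,0.55],[0.025,-0.027,0,0,0.55]]'
python3 -m crank '[[0.025,-0.027,0,0,0.55],[0.025,-0.027,0,0,0.55],[0.025,-0.027,0,0,0.55],[0.025,-0.027,0,0,0.55],[0.025,-0.027,0,0,0.55],[0.025,-0.027,0,0,0.55],[0.025,-0.027,0,0,0.55],[0.025,-0.027,0,0,0.55]]'
python3 -c "
from h import *
plan(458,17,330,np.pi)"
```

```text
t: 0.87
tool_pos: [317.4, -395.5, 331.1]
orientation: [-3.141, -0.0, 0.427]
force: [1.5, 0.5, 0.0]
grip_width: 0.544
t: 1.53
tool_pos: [409.7, -115.8, 331.3]
orientation: [3.141, -0.0, 0.427]
force: [0.7, -0.6, -0.6]
grip_width: 0.548
shift [  99.  -100.9    1.3] turn -155.51 after | at [ 409.7 -115.8  331.3] [ 3.1413e+00 -3.0000e-04  4.2750e-01] F [ 0.7 -0.6 -0.6] w 0.548 t 1.5333 j6 2.29
```

```bash
python3 -m crank '[[0,0,0,-7,0.55],[0,0,0,-7,0.55],[0,0,0,-7,0.55],[0,0,0,-7,0.55],[0,0,0,-7,0.55],[0,0,0,-7,0.55],[0,0,0,-7,0.55],[0,0,0,-7,0.55]]'
python3 -m crank '[[0,0,0,-7,0.55],[0,0,0,-7,0.55],[0,0,0,-7,0.55],[0,0,0,-7,0.55],[0,0,0,-7,0.55],[0,0,0,-7,0.55],[0,0,0,-7,0.55],[0,0,0,-7,0.55]]'
python3 -m crank '[[0,0,0,-7,0.55],[0,0,0,-7,0.55],[0,0,0,-7,0.55],[0,0,0,-7,0.55],[0,0,0,-7,0.55],[0,0,0,-7,0.55],[0,0,0,-1.5,0.55]]'
python3 -c "
from h import *
grab('wrist','w1.png')
plan(458,17,330,np.pi)"
```

```text
t: 2.2
tool_pos: [409.5, -117.5, 331.1]
orientation: [-3.141, -0.0, 1.411]
force: [0.5, 0.1, -0.3]
grip_width: 0.551
t: 2.87
tool_pos: [409.5, -117.5, 331.1]
orientation: [-3.141, -0.0, 2.389]
force: [-0.3, 0.3, -0.2]
grip_width: 0.549
t: 3.45
tool_pos: [409.5, -117.5, 331.1]
orientation: [3.141, -0.0, -3.137]
force: [0.3, -0.3, 0.4]
grip_width: 0.548
shift [-48.9 134.4   1.1] turn 0.16 after | at [ 409.5 -117.5  331.1] [ 3.1414e+00 -4.0000e-04 -3.1388e+00] F [-1.  -0.6 -0.9] w 0.55 t 3.5 j6 -0.43
```

View pics/w1.png

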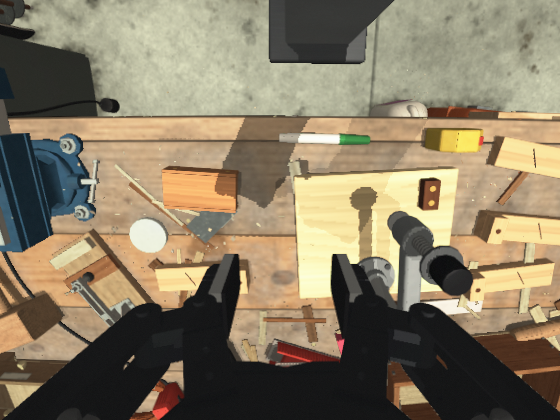

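```bash
python3 -m crank '[[-0.024,0.033,0,0,0.55],[-0.025,0.033,0,0,0.55],[0,0.034,0,0,0.55],[0,0.0,0,0,0.55],[0,0,0,0,0.55]]'
python3 -c "
from h import *
f=grab('wrist','w2.png');g=grab('side','s2.png')
a=cv2.imread('pics/s2.png')[170:290,190:350];cv2.imwrite('pics/s2z.png',cv2.resize(a,None,fx=4,fy=4))
plan(458,17,330,np.pi)"
```

```text
t: 3.92
tool_pos: [458.6, -16.2, 331.1]
orientation: [-3.141, -0.001, -3.139]
force: [-0.2, -0.5, -0.9]
grip_width: 0.548
shift [ 0.5 34.8  1.2] turn 0.0 after | at [458.5 -17.8 331.2] [-3.1411e+00 -2.0000e-04 -3.1415e+00] F [ 0.2 -0.4  0.4] w 0.55 t 4.0167 j6 -0.18
```

View pics/w2.png

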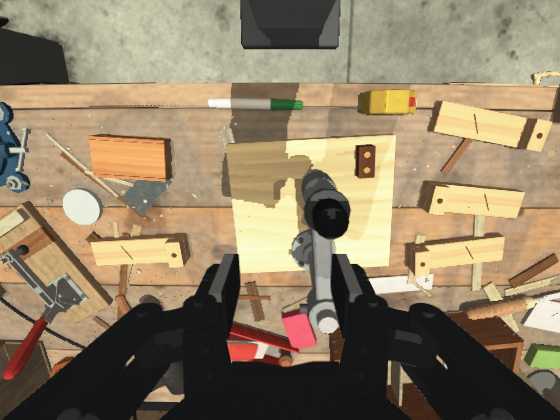

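View pics/s2z.png

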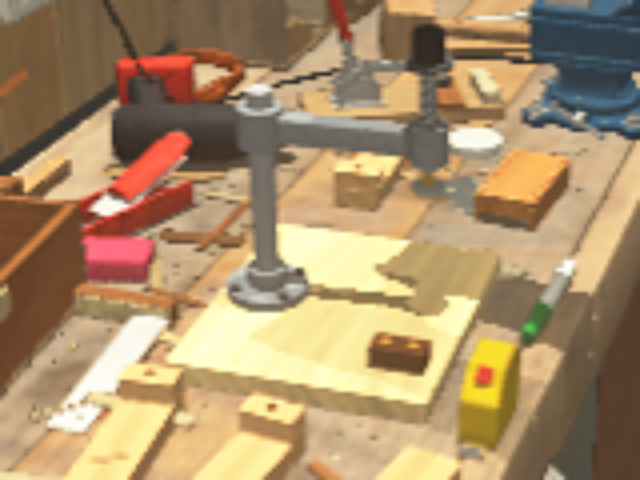

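```bash
cat >> h.py <<'E'
def tri(fs,uvs):
    A=np.zeros((3,3));b=np.zeros(3)
    for f,uv in zip(fs,uvs):
        o,d=ray(f,[uv]); d=d[0]/np.linalg.norm(d[0]); M=np.eye(3)-np.outer(d,d); A+=M;b+=M@o
    return np.linalg.solve(A,b)
E
python3 -c "
from h import *
f=grab('wrist');g=grab('side')
P=tri([f,g],[(330,217),(297,177)]);print(P,proj(f,P),proj(g,P))
for z in (260,265,270): print(onz(f,[(330,217)],z))
plan(P[0],P[1],246,np.pi)"
```

```text
[456.57099329  14.9371314  268.07974927] [[330.78087569 221.21670297]] [[297.92987483 177.38966442]]
[[456.32653079  15.48063136 260.        ]]
[[454.4921909   14.70741658 265.        ]]
[[452.65785101  13.93420179 270.        ]]
shift [ 2.  33.4 85.3] turn -0.08 after | at [458.5 -18.4 331.3] [-3.1413  0.      3.1401] F [0.2 0.1 0.9] w 0.547 t 4.1167 j6 -0.18
```

```bash
python3 -m crank '[[0,0.017,0,0,0.55],[0.002,0.016,0,-5.4,0.55],[0,0,0.02,0,0.55],[0,0,0.02,0,0.55],[0,0,0.02,0,0.55],[0,0,0.013,0,0.55],[0,0,0.012,0,0.55],[0,0,0,0,0.55]]'
python3 -c "
from h import *
f=grab('wrist','w3.png')
plan(456.5,15,246,np.pi)"
```

```text
t: 4.78
tool_pos: [454.6, 14.5, 243.6]
orientation: [3.141, -0.005, -3.05]
force: [-0.2, 0.0, -0.2]
grip_width: 0.552
shift [-1.1  0.4 -0.9] turn 5.29 after | at [455.4  14.5 245.1] [ 3.1411e+00 -3.0000e-03 -3.0493e+00] F [ 0.6 -0.8 -0.3] w 0.556 t 4.8333 j6 -0.2
```

View pics/w3.png

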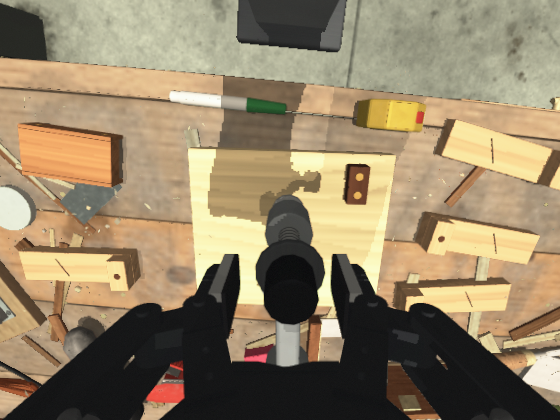

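```bash
python3 -m crank '[[-0.001,-0.017,0,-7,0.55],[-0.001,-0.017,0,-7,0.55],[-0.001,-0.017,0,-7,0.55],[-0.001,-0.017,0,-7,0.55],[-0.001,-0.017,0,-7,0.55],[-0.001,-0.017,0,-7,0.55]]'
python3 -m crank '[[-0.001,-0.017,0,-7,0.55],[-0.001,-0.017,0,-7,0.55],[-0.001,-0.017,0,-7,0.55],[-0.001,-0.017,0,-7,0.55],[-0.001,-0.017,0,-7,0.55],[-0.001,-0.012,0,-6,0.55],[0,0,0,0,0.55]]'
python3 -c "
from h import *
f=grab('wrist','w4.png')
plan(590,-110,246,4.5)"
```

```text
t: 5.33
tool_pos: [500.9, -75.5, 247.4]
orientation: [3.142, 0.0, -2.31]
force: [-0.1, 2.0, -0.3]
grip_width: 0.549
t: 5.92
tool_pos: [591.3, -112.2, 247.3]
orientation: [-3.139, -0.001, -1.598]
force: [0.7, 0.2, -0.8]
grip_width: 0.548
shift [-1.6  0.   1.2] turn 10.4 after | at [ 590.  -111.6  247.2] [-3.1401e+00 -4.0000e-04 -1.6017e+00] F [0.1 0.7 0.1] w 0.547 t 5.9667 j6 -1.83
```

View pics/w4.png

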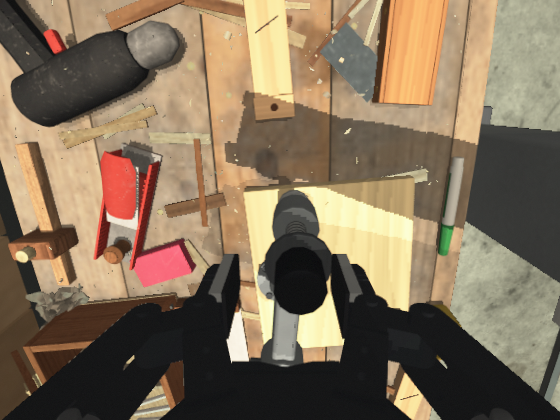

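```bash
python3 -m crank '[[0,0,-0.02,0,0.55],[0,0,-0.02,0,0.55],[-0.025,0.030,0,0,0.7],[-0.038,0.030,0,0,0.7],[-0.038,0.03,0,0,0.7],[-0.038,0.03,0,0,0.7],[-0.038,0,0,-1,0.7],[-0.038,0,0,0,0.7]]'
python3 -m crank '[[-0.018,0,0,-1,0.7],[0,0,0,0,0.7],[0,0,0,0,0.7]]'
python3 -c "
from h import *
f=grab('wrist','w5.png')
plan(490,345,290,-1.516)"
python3 -m crank '[[-0.037,0,0,0,0.7],[-0.038,-0.01,0,0,0.7],[-0.038,-0.01,0,0,0.7],[-0.038,0,0,0,0.7],[-0.038,0,0,0,0.7],[-0.035,0,0,0,0.7],[0,0,0,0,0.7],[0,0,0,0,0.7]]'
python3 -c "
from h import *
f=grab('wrist','w6.png')
plan(490,345,290,-1.516)"
```

```text
t: 6.63
tool_pos: [483.9, 92.3, 287.4]
orientation: [-3.14, 0.0, -1.585]
force: [0.5, -0.3, -0.1]
grip_width: 0.698
t: 6.88
tool_pos: [485.8, 109.8, 287.0]
orientation: [-3.141, -0.0, -1.564]
force: [0.0, -0.3, 0.6]
grip_width: 0.701
shift [-235.9   -5.3   -3.1] turn -2.81 after | at [486.  109.1 286.9] [-3.141e+00 -6.000e-04 -1.565e+00] F [ 1.1 -1.1  0.5] w 0.697 t 6.9333 j6 -1.49
t: 7.6
tool_pos: [505.3, 333.5, 286.0]
orientation: [3.141, -0.001, -1.564]
force: [0.6, -0.5, -0.1]
grip_width: 0.7
shift [-12.6  15.1  -3.9] turn -2.82 after | at [505.2 332.5 286.1] [ 3.1411e+00 -1.1000e-03 -1.5652e+00] F [-0.1 -0.4 -0.2] w 0.699 t 7.65 j6 -1.1
```

View pics/w5.png

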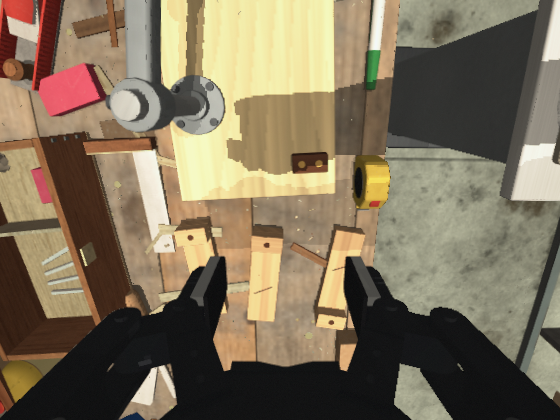

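View pics/w6.png

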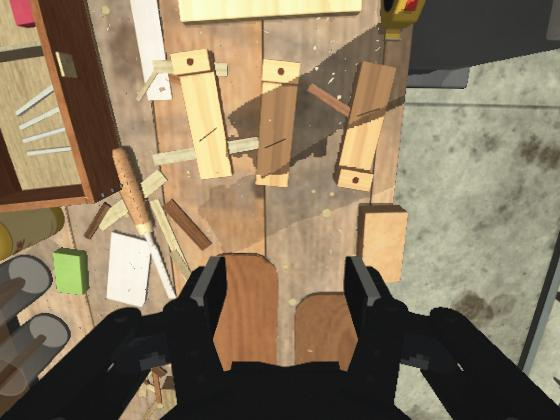

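```bash
cat >> h.py <<'E'
_g=grab
import pickle
def grab(name,fn=None):
    f=_g(name,fn)
    if fn: pickle.dump(f,open('pics/'+fn+'.pkl','wb'))
    return f
def load(fn): return pickle.load(open('pics/'+fn+'.pkl','rb'))
def zoom(fn,out,x0,y0,x1,y1,k=4):
    a=cv2.imread('pics/'+fn)[y0:y1,x0:x1]; cv2.imwrite('pics/'+out,cv2.resize(a,None,fx=k,fy=k,interpolation=cv2.INTER_CUBIC))
E
python3 -c "
from h import *
f=grab('wrist','w6.png')
g=dict(f);
T=np.eye(4);T[:3,:3]=Ro.from_euler('xyz',[-3.141,-.0006,-1.565]).as_matrix();T[:3,3]=[486,109.1,286.9]
g['c2w']=T@np.array(f['T_tool_cam']);g['w2c']=np.linalg.inv(g['c2w']);pickle.dump(g,open('pics/w5.png.pkl','wb'))
zoom('w6.png','z6.png',160,35,420,205,3)
zoom('w5.png','z5.png',160,70,360,220,4)
"
```

```text
(no output)
```

View pics/z6.png

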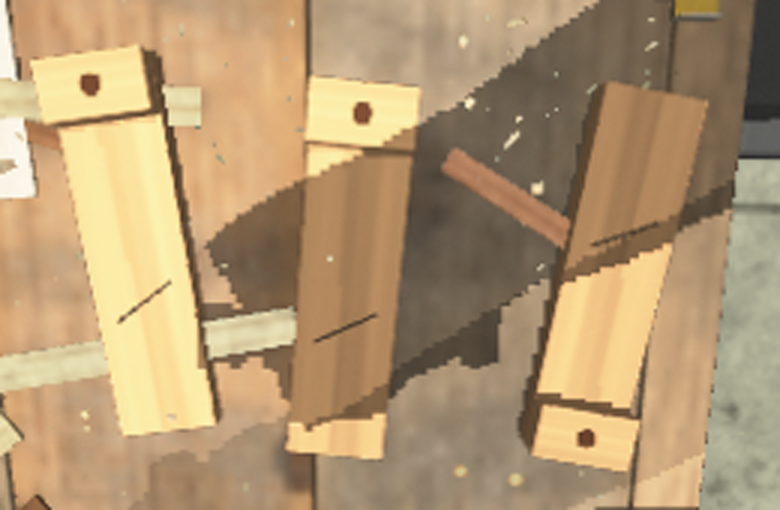

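View pics/z5.png

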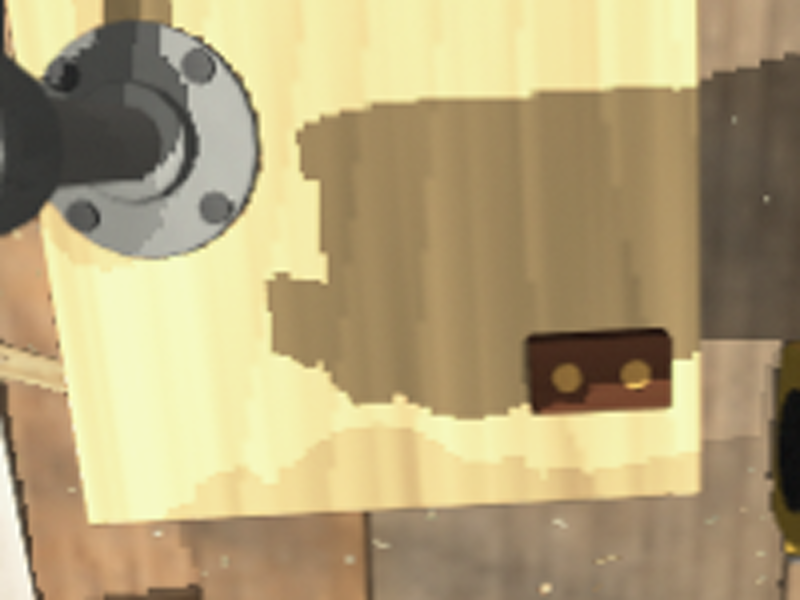

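```bash
cat > m.py <<'E'
from h import *
def lam(f,z,pl,dot,seat,zb=20):
    """pl: 2 plain end corners (top face z=zb), dot, seat-root corners ; zoomed coords via z=(k,x0,y0)"""
    k,x0,y0=z
    c=lambda p:(np.array(p,float)+.5)/k-.5+[x0,y0]
    P=onz(f,[c(q) for q in pl],zb); U=onz(f,[c(dot)],zb+19)[0]
    e=P.mean(0)
    ax=(U-e)[:2]; L=np.linalg.norm(ax); ax/=L
    org=(e[:2]+U[:2])/2+ax*( (78-66)/2 )  # mean of plain(-78) and dot(66) is -6
    w=P[1]-P[0]
    print('plain mid',e.round(1),'dot',U.round(1),'L(144)',L.round(1),'W(44)',np.linalg.norm(w).round(1),'org',org.round(1),'ang',np.degrees(np.arctan2(ax[1],ax[0])).round(2),'perp ang',np.degrees(np.arctan2(w[1],w[0])).round(2))
    for s in seat: print('   seat',onz(f,[c(s)],zb).round(1))
    return org,ax
E
python3 -c "
from m import *
f=load('w6.png');z=(3,160,35)
lam(f,z,[(120,436),(215,425)],(90,84),[(62,125)])
lam(f,z,[(287,452),(382,459)],(362,113),[])
lam(f,z,[(600,82),(707,100)],(586,438),[])
g=load('w5.png');k=lambda p:(np.array(p,float)+.5)/4-.5+[160,70]
B=onz(g,[k(p) for p in [(90,523),(699,492),(697,0)]],20);print(B.round(1))
a=B[1]-B[0];print(np.linalg.norm(a),np.degrees(np.arctan2(a[1],a[0])));a=B[2]-B[1];print(np.degrees(np.arctan2(a[1],a[0])))
S=onz(g,[k(p) for p in [(567,378),(636,374),(532,345),(532,412),(670,407)]],39);print(S.round(1))
"
```

```text
plain mid [599.1 346.3  20. ] dot [616.6 204.   39. ] L(144) 143.3 W(44) 43.8 org [608.6 269.2] ang -82.98 perp ang -173.12
   seat [[634.9 217.3  20. ]]
plain mid [523.4 357.6  20. ] dot [510.7 214.5  39. ] L(144) 143.7 W(44) 43.4 org [516.5 280.1] ang -95.05 perp ang 175.94
plain mid [391.7 203.1  20. ] dot [413.6 344.3  39. ] L(144) 142.9 W(44) 45.1 org [403.5 279.6] ang 81.2 perp ang 172.13
[[629.1 155.1  20. ]
 [417.3 142.8  20. ]
 [426.2 -14.3  20. ]]
212.22519817950948 -176.66385018766564
-86.75374768292869
[[464.8 100.   39. ]
 [442.8  98.5  39. ]
 [476.1  89.5  39. ]
 [475.8 111.1  39. ]
 [431.4 109.2  39. ]]
```

```bash
python3 -c "
from h import *
plan(516.1,275.1,5,-1.6546)"
python3 -m crank '[[0.028,-0.005,0,0,0.8],[0.029,-0.006,0.02,5.1,0.8],[0,0,0.04,0,0.8],[0,0,0.04,0,0.8],[0,0,0.04,0,0.8],[0,0,0.04,0,0.8],[0,0,0.04,0,0.8],[0,0,0,0,0.8]]'
python3 -m crank '[[0,0,0,0,0.8],[0,0,0,0,0.8]]'
python3 -c "
from h import *
f=grab('wrist','w7.png')
plan(516.1,275.1,5,-1.6546)"
```

```text
shift [ 56.9 -10.6 281.2] turn 5.08 after | at [505.2 332.  286.2] [ 3.1411e+00 -1.0000e-03 -1.5660e+00] F [0.7 0.1 1. ] w 0.701 t 7.7 j6 -1.1
t: 8.37
tool_pos: [509.5, 271.5, 58.5]
orientation: [3.127, -0.008, -1.656]
force: [-1.8, -0.8, -1.1]
grip_width: 0.8
t: 8.53
tool_pos: [518.0, 276.1, 68.5]
orientation: [-3.139, 0.001, -1.655]
force: [0.6, 0.0, 0.5]
grip_width: 0.801
shift [ 2.   2.7 64.6] turn 0.03 after | at [519.  276.8  69.6] [-3.1367e+00  2.3000e-03 -1.6540e+00] F [ 0.8  0.  -0.1] w 0.8 t 8.5833 j6 -1.11
```

View pics/w7.png

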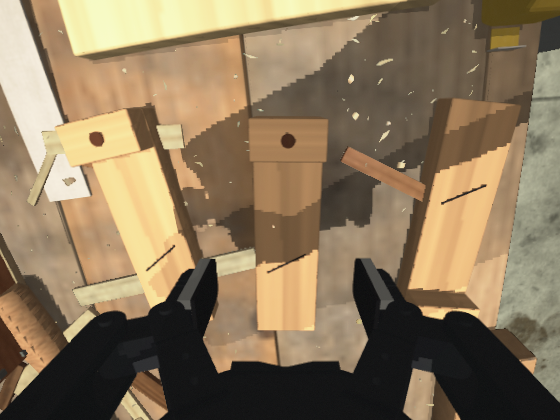

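```bash
python3 -c "
from m import *
f=load('w7.png')
o,a=lam(f,(1,0,0),[(258,330),(316,329)],(288,141),[])
plan(*(o+5*a),5,np.arctan2(a[1],a[0]))"
```

```text
plain mid [523.  356.7  20. ] dot [510.8 215.   39. ] L(144) 142.2 W(44) 43.9 org [516.4 279.9] ang -94.89 perp ang 176.49
shift [ 2.2  2.9 64.6] turn 0.12 after | at [519.  276.8  69.6] [-3.1367e+00  2.3000e-03 -1.6540e+00] F [ 0.8  0.  -0.1] w 0.8 t 8.5833 j6 -1.11
```

```bash
python3 -m crank '[[0.001,0.0015,0.02,0,0.8],[0.001,0.0015,0.02,0,0.8],[0,0,0.015,0,0.8],[0,0,0.009,0,0.8],[0,0,0,0,0.8],[0,0,0,0,0.5],[0,0,0,0,0.4],[0,0,0,0,0.3]]'
python3 -m crank '[[0,0,0,0,0.3],[0,0,0,0,0.3],[0,0,0,0,0.3]]'
python3 -c "
from h import *
plan(516,275,5)"
```

```text
t: 9.25
tool_pos: [515.4, 275.8, 4.8]
orientation: [-3.137, 0.002, -1.653]
force: [-0.6, -0.7, 5.6]
grip_width: 0.497
t: 9.5
tool_pos: [515.4, 275.8, 4.7]
orientation: [-3.137, 0.002, -1.653]
force: [0.7, 0.1, 7.6]
grip_width: 0.493
shift [ 0.8 -0.7 -0.3] turn 0 after | at [515.4 275.8   4.7] [-3.1374e+00  2.0000e-03 -1.6526e+00] F [0.7 0.1 7.6] w 0.493 t 9.5 j6 -1.11
```

```bash
python3 -m crank '[[0,0,-0.01,0,0.2],[0,0,-0.03,0,0.2],[0,0,-0.035,0,0.2],[0,0,-0.03,0,0.2],[0.025,0,0,-2,0.2],[0.03,0,0,-2,0.2],[0.03,0,0,-2,0.2],[0.03,0,0,-2,0.2]]'
python3 -m crank '[[0.03,0,0,0,0.2],[0.03,0,0,0,0.2],[0.03,0,0,0,0.2],[0.02,0,0,0,0.2],[0.01,0,0,0,0.2],[0,0,0,0,0.2],[0,0,0,0,0.2]]'
python3 -c "
from h import *
plan(459.3,2.5,60,-1.5132)"
```

```text
t: 10.17
tool_pos: [509.4, 159.1, 108.3]
orientation: [-3.141, -0.0, -1.51]
force: [0.2, 0.3, -0.8]
grip_width: 0.5
t: 10.75
tool_pos: [515.6, 40.1, 107.2]
orientation: [3.139, 0.0, -1.514]
force: [-3.6, -0.9, 0.2]
grip_width: 0.501
shift [34.3 58.3 47.2] turn -0.06 after | at [515.6  40.1 107.2] [ 3.1393  0.     -1.5143] F [-3.6 -0.9  0.2] w 0.501 t 10.75 j6 -1.67
```

```bash
python3 -m crank '[[0.01,0.02,0,0,0.2],[0.014,0.02,0,0,0.2],[0.01,0.018,0,0,0.2],[0,0,0.02,0,0.2],[0,0,0.02,0,0.2],[0,0,0.008,0,0.2],[0,0,0,0,0.2],[0,0,0,0,0.2]]'
python3 -c "
from h import *
f=grab('wrist','w8.png')
plan(459.3,2.5,26,-1.5132)"
```

```text
t: 11.42
tool_pos: [461.2, 3.7, 59.3]
orientation: [3.141, 0.0, -1.512]
force: [-0.4, -1.0, -1.2]
grip_width: 0.496
shift [ 0.8  2.7 34. ] turn 0.08 after | at [462.    3.5  60. ] [-3.1404e+00 -1.0000e-04 -1.5118e+00] F [ 0.4  0.3 -1.6] w 0.499 t 11.4667 j6 -1.76
```

View pics/w8.png

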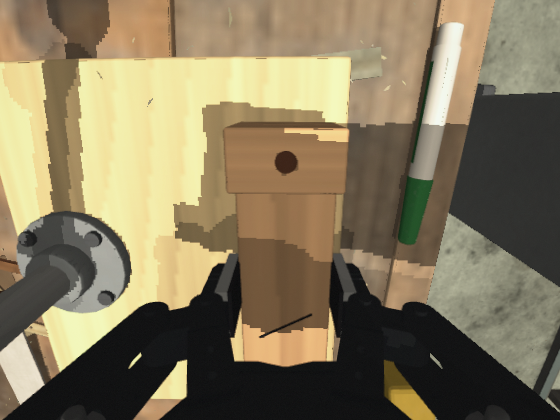

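```bash
cat >> m.py <<'E'
J0=np.array([457.5,33.2]); JA=np.radians(93.3); JX=np.array([np.cos(JA),np.sin(JA)]); JY=np.array([-JX[1],JX[0]])
def jig(p): d=np.array(p[:2])-J0; return np.array([d@JX,d@JY]).round(1)
def wor(x,y): return J0+x*JX+y*JY
def held(f,dot,below):
    s=f['state']; p=s['tool_pos']; y=s['orientation'][2]
    U=onz(f,[dot],p[2]-below+39)[0]; d=(U-p)[:2]
    print('dot along toolx',(d@[np.cos(y),np.sin(y)]).round(1),'tooly',(d@[np.sin(y),-np.cos(y)]).round(1),'jig',jig(U))
E
python3 -c "
from m import *
held(load('w8.png'),(286,161),5)"
```

```text
dot along toolx 61.3 tooly 0.7 jig [-91.   -1.4]
```

```bash
python3 -m crank '[[0.0006,0.001,0.015,0,0.2],[0.0006,0.001,0.010,0,0.2],[0,0,0.006,0,0.2],[0,0,0.003,0,0.2],[0,0,0,0,0.2],[0,0,0,0,0.2]]'
python3 -c "
from h import *
plan(459.3,2.5,26,-1.5132)"
```

```text
t: 11.97
tool_pos: [459.4, 1.6, 25.5]
orientation: [-3.141, -0.0, -1.513]
force: [-0.3, 0.3, -1.2]
grip_width: 0.492
shift [-0.9  0.1 -0.5] turn 0.01 after | at [459.4   1.6  25.5] [-3.1411e+00 -1.0000e-04 -1.5130e+00] F [-0.3  0.3 -1.2] w 0.492 t 11.9667 j6 -1.77
```

```bash
python3 -m crank '[[-0.0008,0,0,0,0.2],[0,0,0.0007,0,0.2],[0,0,0,0,0.5],[0,0,0,0,0.65],[0,0,0,0,0.8],[0,0,0,0,0.8],[0,0,-0.02,0,0.8],[0,0,-0.03,0,0.8]]'
python3 -m crank '[[0,0,-0.035,0,0.8],[-0.02,0,-0.035,0,0.8],[-0.03,0,-0.015,0,0.8],[-0.03,0,0,0,0.8],[-0.03,0,0,0,0.8],[-0.02,0,0,0,0.8],[0,0,0,0,0.8],[0,0,0,0,0.8]]'
python3 -c "
from h import *
f=grab('wrist','w9.png')
plan(459.3,2.5,26,-1.5132)"
```

```text
t: 12.63
tool_pos: [455.7, 2.8, 72.6]
orientation: [3.134, 0.001, -1.513]
force: [-0.1, -0.0, 0.9]
grip_width: 0.797
t: 13.3
tool_pos: [451.3, 132.9, 159.7]
orientation: [-3.141, -0.0, -1.511]
force: [-0.2, 0.1, 0.4]
grip_width: 0.796
shift [129.9  -0.3 133.6] turn 0.06 after | at [451.3 132.2 159.6] [ 3.1414e+00 -6.0000e-04 -1.5121e+00] F [0.2 0.3 1. ] w 0.795 t 13.35 j6 -1.48
```

View pics/w9.png

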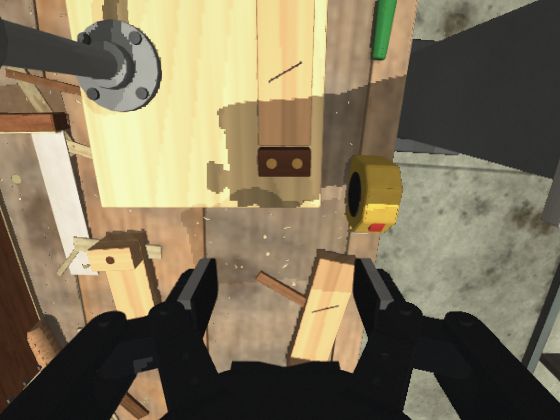

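```bash
python3 -c "
from m import *
zoom('w9.png','z9.png',235,110,335,190,8)
"
```

```text
(no output)
```

View pics/z9.png

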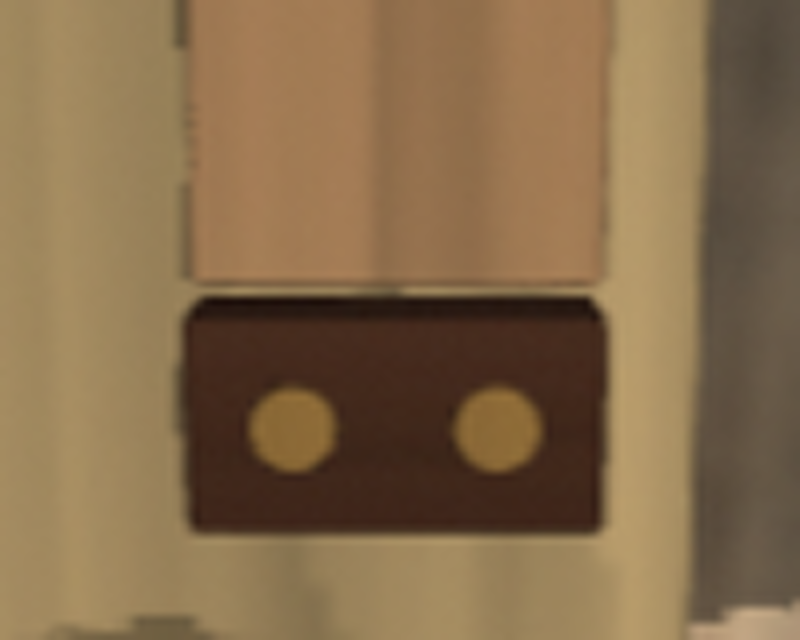

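```bash
python3 -c "
from h import *
plan(404.2,284.5,70,-1.719)"
python3 -m crank '[[-0.02,0.006,0.01,0,0.8],[-0.03,0.01,0.01,0,0.8],[-0.03,0.01,0.01,0,0.8],[-0.03,0.01,0.02,0,0.8],[-0.025,0.01,0.02,4,0.8],[-0.018,0.007,0.02,4,0.8],[0,0,0,3.9,0.8],[0,0,0,0,0.8]]'
python3 -m crank '[[0,0,0,0,0.8],[0,0,0,0,0.8]]'
python3 -c "
from h import *
f=grab('wrist','w10.png')
plan(404.2,284.5,70,-1.719)"
```

```text
shift [-154.8   38.1   89.6] turn 11.85 after | at [451.3 132.2 159.6] [ 3.1414e+00 -6.0000e-04 -1.5121e+00] F [0.2 0.3 1. ] w 0.795 t 13.35 j6 -1.48
t: 14.02
tool_pos: [389.6, 281.5, 68.0]
orientation: [3.139, -0.003, -1.721]
force: [0.4, 0.1, -0.5]
grip_width: 0.8
t: 14.18
tool_pos: [392.1, 281.8, 70.2]
orientation: [-3.14, 0.001, -1.721]
force: [0.0, -0.4, -0.2]
grip_width: 0.8
shift [ -4.3 -11.4   0.4] turn -0.13 after | at [392.3 281.9  70.4] [-3.1402e+00  8.0000e-04 -1.7213e+00] F [0.1 0.1 0.1] w 0.801 t 14.2333 j6 -0.93
```

View pics/w10.png

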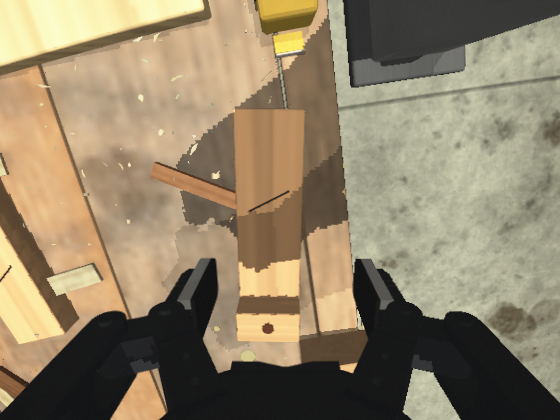

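```bash
python3 -c "
from m import *
o,a=lam(load('w10.png'),(1,0,0),[(235,108),(304,110)],(268,328),[])
plan(*(o+5*a),6.5,np.arctan2(a[1],a[0])-np.pi,1)"
```

```text
plain mid [389.2 203.1  20. ] dot [413.  344.1  39. ] L(144) 143.0 W(44) 41.3 org [402.1 279.5] ang 80.42 perp ang 169.72
shift [ -4.3 -10.1  63.9] turn 0.95 first | at [392.3 281.9  70.4] [-3.1402e+00  8.0000e-04 -1.7213e+00] F [0.1 0.1 0.1] w 0.801 t 14.2333 j6 -0.93
```

```bash
python3 -m crank '[[-0.0043,-0.0107,0,0.5,0.8],[0,0,0.02,0,0.8],[0,0,0.02,0,0.8],[0,0,0.015,0,0.8],[0,0,0.009,0,0.8],[0,0,0,0,0.8],[0,0,0,0,0.5],[0,0,0,0,0.4]]'
python3 -m crank '[[0,0,0,0,0.3],[0,0,0,0,0.2],[0,0,0,0,0.2],[0,0,0,0,0.2]]'
python3 -c "
from h import *
f=grab('wrist','w11.png')
plan(402.8,279.5,6)"
```

```text
t: 14.9
tool_pos: [403.5, 285.5, 6.5]
orientation: [-3.14, 0.001, -1.73]
force: [-0.9, -0.8, 0.4]
grip_width: 0.53
t: 15.23
tool_pos: [403.7, 285.8, 7.0]
orientation: [-3.139, 0.002, -1.729]
force: [1.0, -0.1, 5.0]
grip_width: 0.497
shift [ 6.3 -0.1  1. ] turn 0 after | at [403.7 285.8   7. ] [-3.1389e+00  1.7000e-03 -1.7294e+00] F [ 0.8 -2.3  6.7] w 0.495 t 15.2833 j6 -0.93
```

View pics/w11.png

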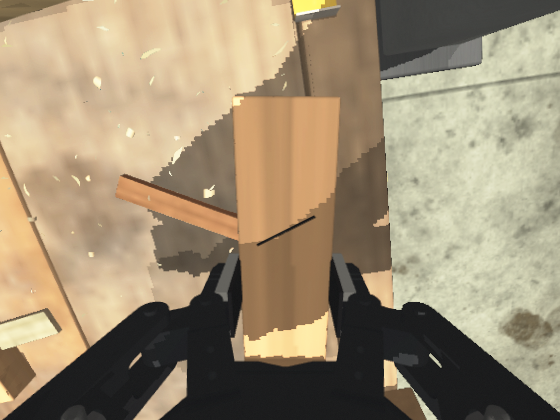

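```bash
cat >> m.py <<'E'
def heldplain(f,pl,below):
    s=f['state']; p=s['tool_pos']; y=s['orientation'][2]
    P=onz(f,pl,p[2]-below+20); U=P.mean(0); d=(U-p)[:2]; w=P[1]-P[0]
    print('plain along toolx',(d@[np.cos(y),np.sin(y)]).round(1),'tooly',(d@[np.sin(y),-np.cos(y)]).round(1),'W',np.linalg.norm(w).round(1),'jig',jig(U),'z',p[2]-below, 'edge vs tooly deg',np.degrees(np.arctan2(w@[np.cos(y),np.sin(y),0],w@[np.sin(y),-np.cos(y),0])).round(2))
E
python3 -c "
from m import *
heldplain(load('w11.png'),[(234,97),(340,98)],7)"
python3 -m crank '[[0,0,-0.01,0,0.2],[0,0,-0.03,0,0.2],[0,0,-0.035,0,0.2],[0,0,-0.03,0,0.2],[0,0,-0.02,-3,0.2],[0,0,0,-3,0.2],[0,0,0,-3,0.2],[0,0,0,-3,0.2]]'
python3 -c "
from m import *
print(wor(.1,0)); p=wor(.1+5.5,0); plan(p[0],p[1],100,-1.5132)"
```

```text
plain along toolx 83.3 tooly 1.3 W 42.2 jig [174.2  58.2] z -0.014186323226144104 edge vs tooly deg -0.53
t: 15.95
tool_pos: [402.0, 285.1, 131.6]
orientation: [-3.141, 0.0, -1.517]
force: [0.7, -0.4, -0.7]
grip_width: 0.496
[457.4942436   33.29983418]
shift [248.9 -41.9  31.6] turn -0.23 after | at [402.  285.1 131.6] [-3.1410e+00  5.0000e-04 -1.5172e+00] F [ 0.7 -0.4 -0.7] w 0.496 t 15.95 j6 -1.14
```

```bash
python3 -m crank '[[0.02,-0.004,0,0,0.2],[0.03,-0.005,0,0,0.2],[0.03,-0.005,0,0,0.2],[0.03,-0.005,0,0,0.2],[0.03,-0.005,0,0,0.2],[0.03,-0.005,0,0,0.2],[0.03,-0.005,0,0,0.2],[0.025,-0.004,0,0,0.2]]'
python3 -m crank '[[0.015,-0.004,0,0,0.2],[0.009,0,0,0,0.2],[0,0,0.02,0,0.2],[0,0,0.02,0,0.2],[0,0,0.013,0,0.2],[0,0,0,0,0.2],[0,0,0,0,0.2]]'
python3 -c "
from m import *
f=grab('wrist','w12.png')
p=wor(.1+5.8,0); plan(p[0],p[1],48,-1.5132)"
```

```text
t: 16.62
tool_pos: [451.1, 60.5, 130.9]
orientation: [3.141, -0.0, -1.52]
force: [0.3, 0.9, -1.8]
grip_width: 0.497
t: 17.2
tool_pos: [455.4, 39.0, 77.1]
orientation: [3.139, 0.001, -1.519]
force: [0.2, -0.8, -2.1]
grip_width: 0.494
shift [-0.2 -0.6 30. ] turn -0.35 after | at [456.6  38.9  78. ] [ 3.1413e+00  2.0000e-04 -1.5194e+00] F [ 0.4 -0.1 -1.1] w 0.495 t 17.25 j6 -1.68
```

View pics/w12.png

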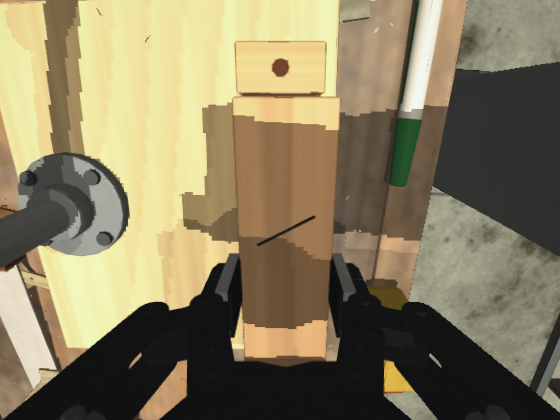

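```bash
python3 -c "
from m import *
f=load('w12.png')
heldplain(f,[(233,96.5),(340,97)],7)
print('dot1',jig(onz(f,[(280,67)],59)[0]),'corners',[jig(q) for q in onz(f,[(236,41),(326,41),(325,95),(236,93)],59)])
print([jig(q) for q in onz(f,[(233,96.5),(340,97)],91)])
"
```

```text
plain along toolx 83.5 tooly 1.0 W 42.6 jig [-77.5   3.3] z 70.11354926906375 edge vs tooly deg -0.26
dot1 [-91.9   0.4] corners [array([-103.5,  -20.1]), array([-103.2,   22.2]), array([-79.1,  22.5]), array([-80.3, -21.3])]
[array([-77.7, -17.9]), array([-77.3,  24.4])]
```

```bash
python3 -m crank '[[0,-0.0006,0.01,-0.35,0.2],[0,0,0.01,0,0.2],[0,0,0.006,0,0.2],[0,0,0.003,0,0.2],[0,0,0,0,0.2],[0,0,0,0,0.2]]'
python3 -c "
from m import *
p=wor(.1+5.8,0); plan(p[0],p[1],47,-1.5132)"
```

```text
t: 17.75
tool_pos: [457.1, 38.6, 48.3]
orientation: [3.141, 0.0, -1.514]
force: [0.3, 0.0, -1.2]
grip_width: 0.498
shift [-0.5 -0.   1.3] turn -0.04 after | at [457.1  38.6  48.3] [ 3.1408e+00  1.0000e-04 -1.5139e+00] F [ 0.3  0.  -1.2] w 0.498 t 17.75 j6 -1.68
```

```bash
python3 -m crank '[[-0.0005,0,0.0006,0,0.2],[0,0,0.0006,0,0.2],[0,0,0,0,0.2],[0,0,0,0,0.5],[0,0,0,0,0.65],[0,0,0,0,0.8],[0,0,0,0,0.8],[0,0,-0.015,0,0.8]]'
python3 -m crank '[[0,0,-0.025,0,0.8],[0,0,-0.03,0,0.8],[0,0,-0.015,0,0.8],[0,0,0,0,0.8],[0,0,0,0,0.8],[0,0,0,0,0.8]]'
python3 -c "
from m import *
f=grab('wrist','w13.png')
zoom('w13.png','z13.png',200,20,360,140,5)
plan(458,100,130,-1.5132)"
```

```text
t: 18.42
tool_pos: [455.0, 39.2, 60.5]
orientation: [3.137, 0.001, -1.514]
force: [0.1, -0.3, 0.2]
grip_width: 0.798
t: 18.92
tool_pos: [456.7, 39.1, 131.7]
orientation: [3.14, 0.0, -1.514]
force: [-0.6, -0.1, -0.8]
grip_width: 0.799
shift [-60.7  -5.2   1.2] turn -0.04 after | at [456.3  39.1 131.2] [ 3.1393e+00  3.0000e-04 -1.5139e+00] F [-0.2  0.  -0. ] w 0.8 t 18.9667 j6 -1.68
```

View pics/z13.png

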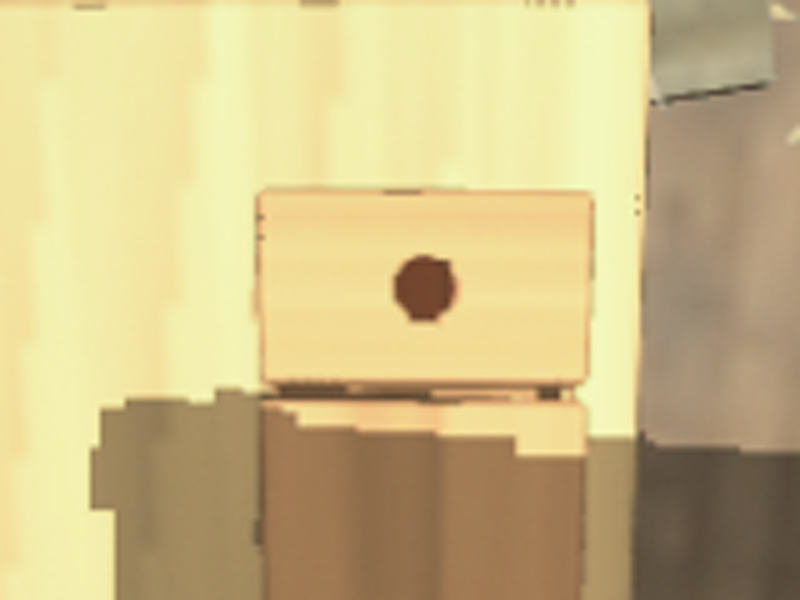

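```bash
python3 -c "
from h import *
plan(609.2,264.2,80,-1.4495)"
python3 -m crank '[[-0.02,0,0,0,0.8],[-0.03,0,0,0,0.8],[-0.03,-0.02,0,0,0.8],[-0.03,-0.025,0,0,0.8],[-0.03,-0.03,0,0,0.8],[-0.03,-0.03,0.01,0,0.8],[-0.03,-0.025,0.015,0,0.8],[-0.02,-0.02,0.015,0,0.8]]'
python3 -m crank '[[-0.013,-0.015,0.01,-3.6,0.8],[0,0,0,0,0.8],[0,0,0,0,0.8],[0,0,0,0,0.8]]'
python3 -c "
from h import *
f=grab('wrist','w14.png')
plan(609.2,264.2,80,-1.4495)"
```

```text
shift [-216.  -165.5   51.2] turn -3.69 after | at [456.3  39.1 131.2] [ 3.1393e+00  3.0000e-04 -1.5139e+00] F [-0.2  0.  -0. ] w 0.8 t 18.9667 j6 -1.68
t: 19.63
tool_pos: [594.1, 267.9, 91.0]
orientation: [-3.142, 0.001, -1.512]
force: [0.1, 0.3, 0.0]
grip_width: 0.8
t: 19.97
tool_pos: [605.5, 278.1, 81.7]
orientation: [3.138, -0.001, -1.452]
force: [-0.0, -0.3, -0.2]
grip_width: 0.798
shift [14.1 -1.7  2.5] turn -0.15 after | at [605.8 278.   82.5] [ 3.1397e+00 -6.0000e-04 -1.4522e+00] F [ 0.4 -0.5  1.1] w 0.797 t 20.0167 j6 -1.36
```

View pics/w14.png

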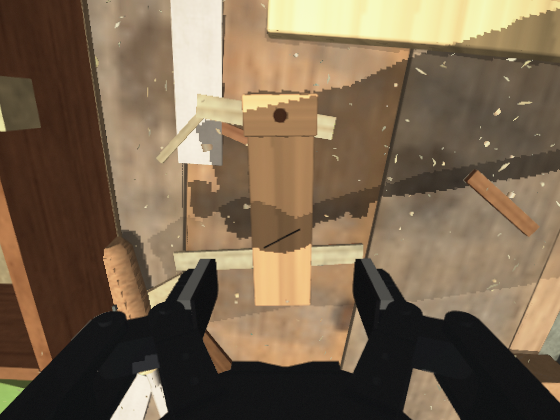

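```bash
python3 -c "
from m import *
f=load('w14.png')
o,a=lam(f,(1,0,0),[(256,305),(310,304)],(280,115),[])
print('strip',onz(f,[(215,260),(345,253),(330,127),(215,105)],2).round(0).tolist(), 'box',onz(f,[(120,235),(135,290)],15).round(0).tolist())
plan(*(o+5*a),7,np.arctan2(a[1],a[0]),1)"
```

```text
plain mid [598.5 345.5  20. ] dot [616.8 204.   39. ] L(144) 142.6 W(44) 42.3 org [608.4 268.8] ang -82.65 perp ang -172.09
strip [[656.0, 323.0, 2.0], [553.0, 304.0, 2.0], [581.0, 209.0, 2.0], [662.0, 204.0, 2.0]] box [[726.0, 303.0, 15.0], [716.0, 350.0, 15.0]]
shift [14.5 -1.4 75.5] turn -0.56 first | at [605.8 278.   82.5] [ 3.1397e+00 -6.0000e-04 -1.4522e+00] F [ 0.4 -0.5  1.1] w 0.797 t 20.0167 j6 -1.36
```

```bash
python3 -m crank '[[0.0145,-0.0016,0,-0.3,0.8],[0,0,0.02,0,0.8],[0,0,0.025,0,0.8],[0,0,0.02,0,0.8],[0,0,0.0105,0,0.8],[0,0,0,0,0.8],[0,0,0,0,0.5],[0,0,0,0,0.4]]'
python3 -m crank '[[0,0,0,0,0.3],[0,0,0,0,0.2],[0,0,0,0,0.2],[0,0,0,0,0.2]]'
python3 -c "
from h import *
f=grab('wrist','w15.png')
plan(608.5,269,6)"
```

```text
t: 20.68
tool_pos: [611.3, 264.9, 9.1]
orientation: [-3.139, 0.0, -1.446]
force: [1.4, -0.1, 0.5]
grip_width: 0.529
t: 21.02
tool_pos: [612.0, 265.3, 9.6]
orientation: [-3.138, 0.0, -1.446]
force: [-1.2, -1.0, 5.9]
grip_width: 0.494
shift [-4.1  3.1  3.6] turn 0 after | at [612.  265.3   9.6] [-3.1380e+00  5.0000e-04 -1.4458e+00] F [-0.2 -0.4  6.8] w 0.491 t 21.0667 j6 -1.38
```

View pics/w15.png

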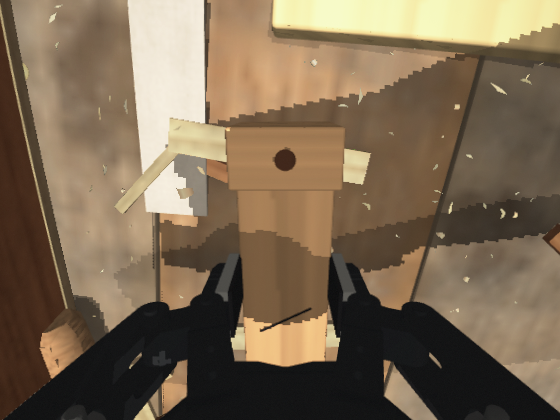

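```bash
python3 -c "
from m import *
held(load('w15.png'),(285,160),9.6)"
python3 -m crank '[[0,0,-0.01,0,0.2],[0,0,-0.03,0,0.2],[0,0,-0.035,0,0.2],[0,0,-0.035,0,0.2],[0,0.03,-0.02,0,0.2],[0,0.035,0,0,0.2],[0,0.035,0,0,0.2],[0,0.03,0,3.9,0.2]]'
python3 -c "
from m import *
p=wor(-26-4,0); plan(p[0],p[1],120,-1.5132)"
```

```text
dot along toolx 60.9 tooly 0.5 jig [ 162.  -171.3]
t: 21.73
tool_pos: [479.3, 248.3, 138.3]
orientation: [3.142, 0.0, -1.515]
force: [-1.2, -0.1, -0.6]
grip_width: 0.494
shift [243.5  33.7  18.3] turn -0.1 after | at [479.3 248.3 138.3] [ 3.1416e+00  3.0000e-04 -1.5149e+00] F [-1.2 -0.1 -0.6] w 0.494 t 21.7333 j6 -1.27
```

```bash
python3 -m crank '[[0.02,0.004,0,0,0.2],[0.03,0.005,0,0,0.2],[0.03,0.005,0,0,0.2],[0.03,0.005,0,0,0.2],[0.03,0.005,0,0,0.2],[0.03,0.005,0,0,0.2],[0.03,0.005,0,0,0.2],[0.025,0,0,0,0.2]]'
python3 -m crank '[[0.013,0,0,0,0.2],[0.0065,0,0,0,0.2],[0,0,0.02,0,0.2],[0,0,0.015,0,0.2],[0,0,0,0,0.2],[0,0,0,0,0.2],[0,0,0,0,0.2]]'
python3 -c "
from m import *
f=grab('wrist','w16.png')
p=wor(-31,0); plan(p[0],p[1],71,-1.5132)"
```

```text
t: 22.4
tool_pos: [458.7, 20.5, 137.7]
orientation: [3.141, -0.0, -1.514]
force: [0.1, -0.3, -0.9]
grip_width: 0.492
t: 22.98
tool_pos: [461.7, 2.9, 103.1]
orientation: [-3.141, 0.0, -1.513]
force: [0.1, -1.1, -0.4]
grip_width: 0.495
shift [ 0.4  2.9 32.4] turn 0.01 after | at [462.1   2.8 103.4] [-3.1400e+00 -2.0000e-04 -1.5131e+00] F [ 0.1  0.9 -0.5] w 0.493 t 23.0333 j6 -1.76
```

View pics/w16.png

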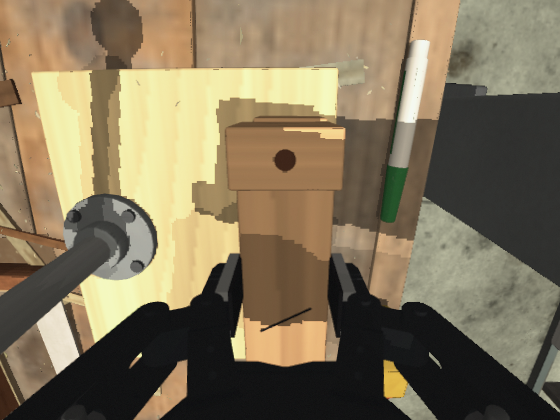

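```bash
python3 -m crank '[[0.0004,0.0029,0.01,0,0.2],[0,0,0.01,0,0.2],[0,0,0.008,0,0.2],[0,0,0.004,0,0.2],[0,0,0,0,0.2],[0,0,0,0,0.2]]'
python3 -c "
from m import *
p=wor(-31,0); plan(p[0],p[1],69.6,-1.5132)"
```

```text
t: 23.53
tool_pos: [458.2, 2.0, 69.9]
orientation: [3.141, 0.0, -1.514]
force: [-0.6, -0.6, -1.0]
grip_width: 0.493
shift [-0.2 -1.1  0.3] turn -0.04 after | at [458.2   2.   69.9] [ 3.1409e+00  2.0000e-04 -1.5138e+00] F [-0.6 -0.6 -1. ] w 0.493 t 23.5333 j6 -1.76
```

```bash
python3 -m crank '[[-0.0003,-0.001,0,0,0.2],[0,0,0.0008,0,0.2],[0,0,0,0,0.2],[0,0,0,0,0.5],[0,0,0,0,0.65],[0,0,0,0,0.8],[0,0,0,0,0.8],[0,0,-0.015,0,0.8]]'
python3 -m crank '[[0,0,-0.03,0,0.8],[0,0,-0.035,0,0.8],[-0.03,0,-0.03,0,0.8],[-0.03,0,-0.02,0,0.8],[-0.03,0,0,0,0.8],[-0.03,0,0,0,0.8],[0,0,0,0,0.8],[0,0,0,0,0.8]]'
python3 -c "
from m import *
f=grab('wrist','w17.png')
p=wor(-31,0); plan(p[0],p[1],69.6,-1.5132)
zoom('w17.png','z17.png',200,60,360,180,5)"
```

```text
t: 24.2
tool_pos: [457.0, 2.6, 82.5]
orientation: [3.136, 0.001, -1.514]
force: [-0.4, -0.4, 0.2]
grip_width: 0.8
t: 24.87
tool_pos: [452.5, 122.7, 199.2]
orientation: [-3.141, -0.0, -1.511]
force: [-0.3, -0.7, -0.0]
grip_width: 0.801
shift [1.197e+02 1.000e-01 1.294e+02] turn 0.05 after | at [452.4 121.8 199. ] [ 3.1414e+00 -6.0000e-04 -1.5124e+00] F [-0.1 -0.2  0.1] w 0.798 t 24.9167 j6 -1.5
```

View pics/z17.png

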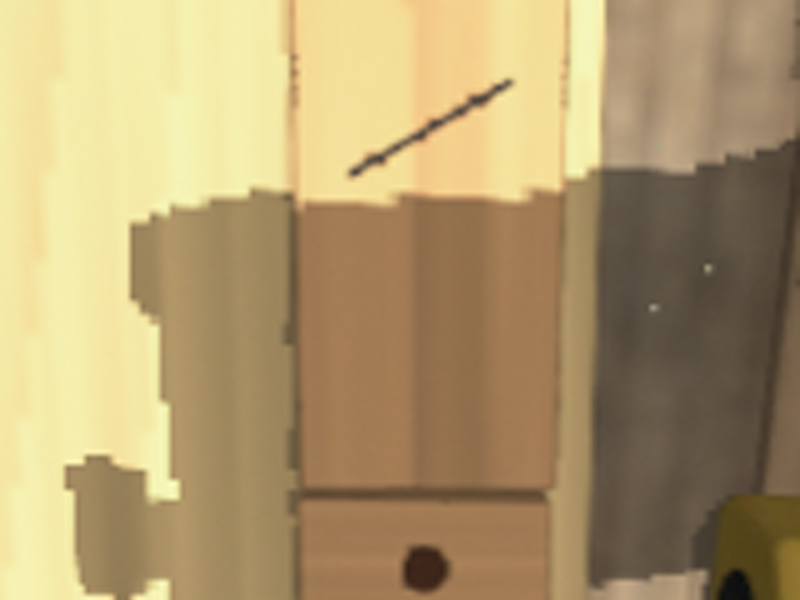

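View pics/w17.png

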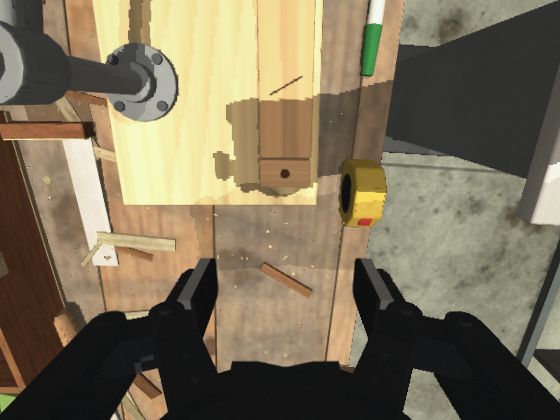

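```bash
python3 -m crank '[[0.02,0,0,0,0.8],[0.035,0,0,0,0.8],[0.038,0,0,0,0.8],[0.038,0,0,0,0.8],[0.038,0,0,0,0.8],[0.038,0,0,0,0.8],[0.038,0,0,0,0.8],[0.038,0,0,0,0.8]]'
python3 -m crank '[[0.038,0,0,0,0.8],[0.03,-0.02,0,0,0.8],[0.015,-0.03,0,0,0.8],[0,-0.035,0.02,0,0.8],[0,-0.035,0.03,0,0.8],[0,-0.02,0.03,0,0.8],[0,-0.01,0.02,0,0.8],[0,0,0.01,0,0.8]]'
python3 -m crank '[[0,0,0,0,0.8],[0,0,0,0,0.8]]'
python3 -c "
from m import *
f=grab('wrist','w18.png')
plan(606.3,-252,80,-1.5132)"
```

```text
t: 25.58
tool_pos: [467.6, -164.1, 198.8]
orientation: [3.141, -0.0, -1.516]
force: [0.5, 0.3, -0.0]
grip_width: 0.798
t: 26.25
tool_pos: [619.1, -236.0, 87.5]
orientation: [3.137, 0.002, -1.515]
force: [0.4, -0.2, -1.0]
grip_width: 0.801
t: 26.42
tool_pos: [618.2, -236.1, 91.5]
orientation: [3.139, 0.001, -1.515]
force: [0.6, -0.2, 0.4]
grip_width: 0.802
shift [14.9 13.7 13. ] turn -0.11 after | at [ 619.2 -236.4   93. ] [-3.1413e+00 -4.0000e-04 -1.5152e+00] F [-0.9 -0.1  0.7] w 0.8 t 26.4667 j6 -2.09
```

View pics/w18.png

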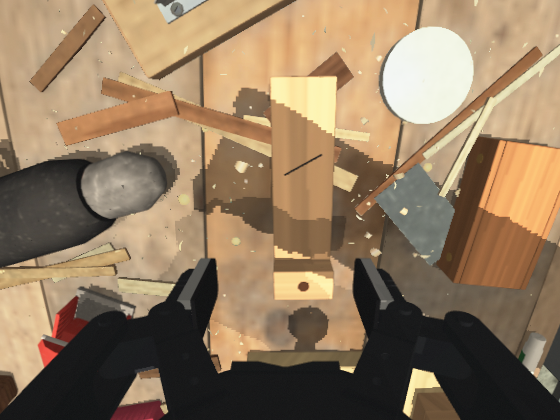

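```bash
python3 -c "
from m import *
f=load('w18.png')
o,a=lam(f,(1,0,0),[(271,76),(336,76)],(303,286),[])
print('drill',onz(f,[(175,185),(150,225)],30).round(0).tolist(),onz(f,[(175,185)],60).round(0).tolist())
plan(*(o+5*a),7,np.arctan2(a[1],a[0])-np.pi,1)"
```

```text
plain mid [ 611.1 -335.    20. ] dot [ 602.1 -191.7   39. ] L(144) 143.7 W(44) 42.0 org [ 606.2 -257.4] ang 93.62 perp ang -176.72
drill [[694.0, -260.0, 30.0], [714.0, -230.0, 30.0]] [[684.0, -269.0, 60.0]]
shift [15.1 14.2 86. ] turn -0.43 first | at [ 619.2 -236.4   93. ] [-3.1413e+00 -4.0000e-04 -1.5152e+00] F [-0.9 -0.1  0.7] w 0.8 t 26.4667 j6 -2.09
```

```bash
python3 -m crank '[[0.0151,0.014,0,-0.3,0.75],[0,0,0.02,0,0.75],[0,0,0.025,0,0.75],[0,0,0.02,0,0.75],[0,0,0.014,0,0.75],[0,0,0.006,0,0.75],[0,0,0,0,0.75],[0,0,0,0,0.75]]'
python3 -m crank '[[0,0,0,0,0.5],[0,0,0,0,0.4],[0,0,0,0,0.3],[0,0,0,0,0.2],[0,0,0,0,0.2],[0,0,0,0,0.2]]'
python3 -c "
from m import *
f=grab('wrist','w19.png')
plan(606.2,-257.4,6)"
```

```text
t: 27.13
tool_pos: [607.4, -252.1, 8.8]
orientation: [-3.14, -0.001, -1.509]
force: [0.4, -0.3, 0.6]
grip_width: 0.751
t: 27.63
tool_pos: [608.5, -252.3, 9.4]
orientation: [-3.138, -0.002, -1.509]
force: [-1.2, -0.0, 6.4]
grip_width: 0.496
shift [5.  2.6 3.4] turn 0 after | at [ 608.5 -252.3    9.4] [-3.1383e+00 -2.3000e-03 -1.5085e+00] F [-0.9  0.6  6.2] w 0.497 t 27.6833 j6 -2.12
```

View pics/w19.png

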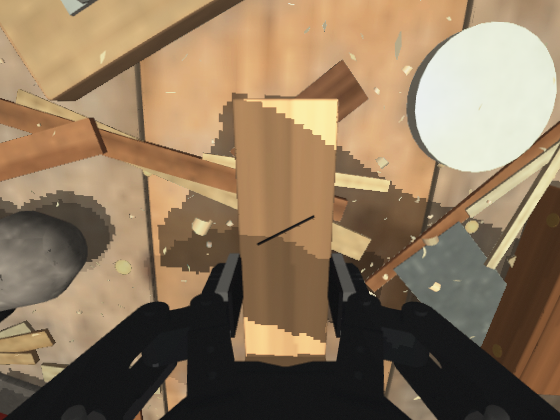

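```bash
python3 -c "
from m import *
heldplain(load('w19.png'),[(235,98),(337.5,98.5)],9.4)"
python3 -m crank '[[0,0,-0.01,0,0.2],[0,0,-0.03,0,0.2],[0,0.01,-0.035,0,0.2],[0,0.03,-0.035,0,0.2],[0,0.035,-0.03,0,0.2],[0,0.035,-0.01,0,0.2],[0,0.03,0,0,0.2],[0,0.01,0,0,0.2]]'
python3 -m crank '[[0,0,0,0,0.2],[0,0,0,0,0.2]]'
python3 -c "
from m import *
p=wor(0.5+5.4,0); plan(p[0],p[1],150,-1.5132)"
```

```text
plain along toolx 82.9 tooly 0.9 W 41.7 jig [-376.6 -133.7] z 0.022024479455476254 edge vs tooly deg -0.28
t: 28.35
tool_pos: [459.6, -259.7, 152.1]
orientation: [3.14, -0.0, -1.51]
force: [-0.4, 0.8, -1.8]
grip_width: 0.489
t: 28.52
tool_pos: [463.3, -260.3, 151.0]
orientation: [-3.141, -0.0, -1.509]
force: [0.5, -0.1, -0.4]
grip_width: 0.492
shift [-299.2  -12.2    1. ] turn 0.22 after | at [ 463.3 -260.3  151. ] [-3.1405e+00 -2.0000e-04 -1.5093e+00] F [ 0.5 -0.1 -0.4] w 0.492 t 28.5167 j6 -2.27
```

```bash
python3 -m crank '[[-0.02,-0.002,0,0.2,0.2],[-0.035,-0.002,0,0,0.2],[-0.037,-0.002,0,0,0.2],[-0.037,-0.002,0,0,0.2],[-0.037,-0.002,0,0,0.2],[-0.037,-0.002,0,0,0.2],[-0.037,0,0,0,0.2],[-0.03,0,0,0,0.2]]'
python3 -m crank '[[-0.02,0,0,0,0.2],[-0.008,0,0,0,0.2],[0,0,0.015,0,0.2],[0,0,0.015,0,0.2],[0,0,0,0,0.2],[0,0,0,0,0.2],[0,0,0,0,0.2]]'
python3 -c "
from m import *
f=grab('wrist','w20.png')
p=wor(0.5+5.4,0); plan(p[0],p[1],90,-1.5132)"
```

```text
t: 29.18
tool_pos: [460.3, 12.9, 150.7]
orientation: [-3.141, 0.001, -1.51]
force: [1.4, 0.8, -2.4]
grip_width: 0.492
t: 29.77
tool_pos: [458.6, 37.7, 121.1]
orientation: [-3.141, -0.0, -1.512]
force: [-0.4, 0.4, -1.2]
grip_width: 0.496
shift [-1.6  1.6 31.5] turn 0.03 after | at [458.9  37.6 121.5] [-3.1402e+00 -2.0000e-04 -1.5126e+00] F [ 0.1 -0.7 -0.8] w 0.492 t 29.8167 j6 -1.69
```

View pics/w20.png

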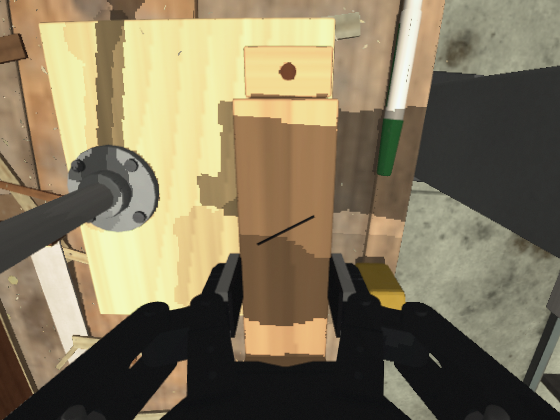

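```bash
python3 -c "
from m import *
f=load('w20.png')
heldplain(f,[(234,98.5),(338,98.5)],9.4)
print('dot3',jig(onz(f,[(288,71.5)],99)[0]),'corners',[jig(q) for q in onz(f,[(245,47),(331,46),(330.5,96.5),(245.5,96.5)],99)])
"
```

```text
plain along toolx 82.8 tooly 0.8 W 42.2 jig [-78.5  -0.7] z 111.72115282213166 edge vs tooly deg -0.01
dot3 [-91.9   0.4] corners [array([-103. ,  -20.5]), array([-103.5,   21.2]), array([-80.2,  22. ]), array([-80.1, -21. ])]
```

```bash
python3 -m crank '[[-0.0012,0.0014,0.01,0,0.2],[0,0,0.01,0,0.2],[0,0,0.007,0,0.2],[0,0,0.003,0,0.2],[0,0,0,0,0.2],[0,0,0,0,0.2]]'
python3 -c "
from m import *
p=wor(5.6,0); plan(p[0],p[1],89.4,-1.5132)"
```

```text
t: 30.32
tool_pos: [456.0, 39.0, 90.3]
orientation: [3.141, 0.0, -1.512]
force: [0.3, 0.7, -0.4]
grip_width: 0.494
shift [ 0.3 -1.2  0.9] turn 0.06 after | at [456.   39.   90.3] [ 3.1409e+00  1.0000e-04 -1.5122e+00] F [ 0.3  0.7 -0.4] w 0.494 t 30.3167 j6 -1.69
```

```bash
python3 -m crank '[[0.0003,-0.001,0.0007,0,0.2],[0,0,0.0007,0,0.2],[0,0,0,0,0.2],[0,0,0,0,0.5],[0,0,0,0,0.65],[0,0,0,0,0.8],[0,0,0,0,0.8],[0,0,-0.015,0,0.8]]'
python3 -m crank '[[0,0,-0.025,0,0.8],[0,0,-0.03,0,0.8],[0,0,-0.025,0,0.8],[0,0,-0.015,0,0.8],[0,0,0,0,0.8],[0,0,0,0,0.8],[0,0,0,0,0.8]]'
python3 -c "
from m import *
f=grab('wrist','w21.png'); grab('top','t21.png');grab('side','s21.png')
plan(458,100,130,-1.5132)
zoom('w21.png','z21.png',200,20,360,140,5)
zoom('s21.png','zs21.png',200,160,360,280,5)
zoom('t21.png','zt21.png',240,160,420,280,4)"
```

```text
t: 30.98
tool_pos: [454.8, 38.9, 102.2]
orientation: [3.136, 0.001, -1.512]
force: [-1.0, -0.8, -0.1]
grip_width: 0.804
t: 31.57
tool_pos: [456.5, 38.8, 198.4]
orientation: [3.14, 0.0, -1.512]
force: [-0.2, 0.1, -0.6]
grip_width: 0.802
shift [-61.   -5.5  67.7] turn 0.06 after | at [456.1  38.8 197.7] [ 3.1385e+00  3.0000e-04 -1.5122e+00] F [ 1.1  0.5 -0.6] w 0.797 t 31.7167 j6 -1.69
```

View pics/z21.png

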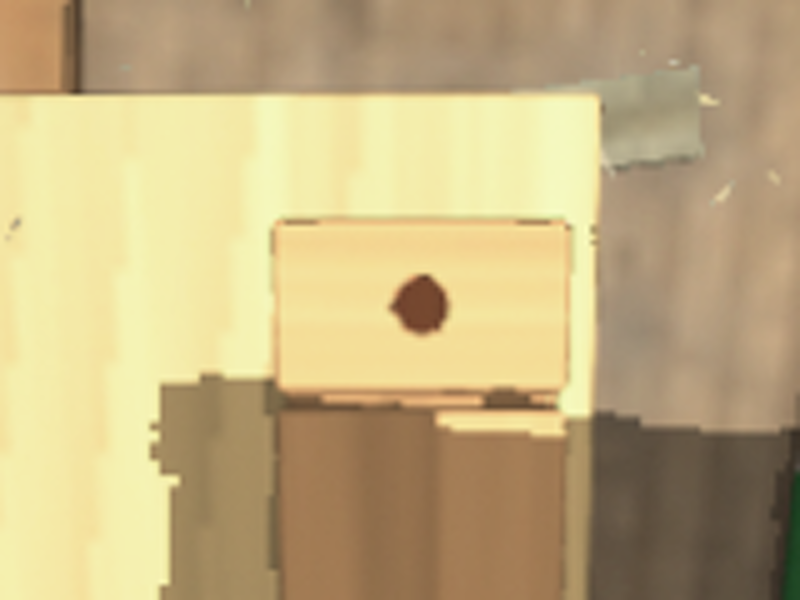

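View pics/zs21.png

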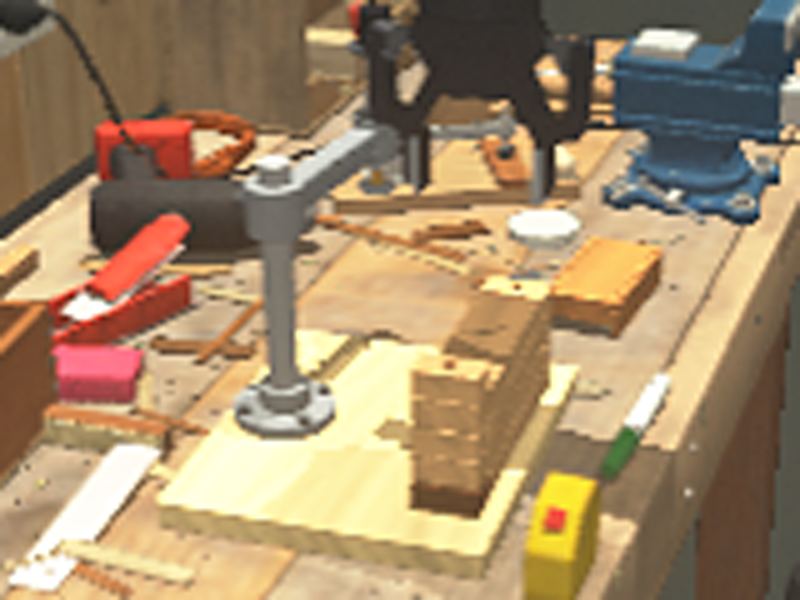

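View pics/zt21.png

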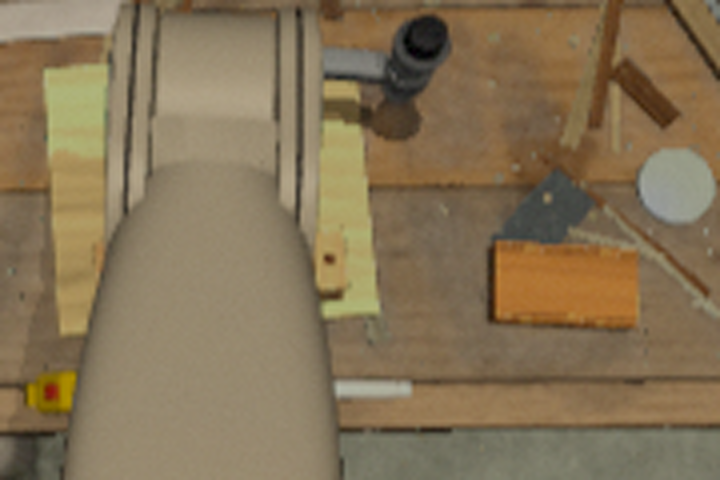

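```bash
python3 -m crank '[[0.02,0,0,0,0.9],[0.035,0,0,0,1],[0.037,0,0,0,1],[0.037,0,0,0,1],[0.037,0,0.01,0,1],[0.037,0,0.02,0,1],[0.037,0,0.02,0,1],[0.03,0,0.02,2.8,1]]'
python3 -m crank '[[0.015,0,0.02,2.8,1],[0,0,0,0,1],[0,0,0,0,1],[0,0,0,0,1]]'
python3 -c "
from m import *
f=grab('wrist','w22.png')
plan(450.5,-246.5,100,-1.616)"
```

```text
t: 32.38
tool_pos: [472.7, -232.5, 128.2]
orientation: [3.141, -0.0, -1.563]
force: [0.6, 0.1, -0.4]
grip_width: 0.997
t: 32.72
tool_pos: [472.8, -244.2, 109.5]
orientation: [3.14, 0.001, -1.609]
force: [0.8, -0.0, 0.5]
grip_width: 1.003
shift [ 3.1 22.8 10.2] turn 0.44 after | at [ 473.4 -244.2  110.2] [-3.1413e+00  2.0000e-04 -1.6083e+00] F [0.2 0.5 0.8] w 1.001 t 32.7667 j6 -2.13
```

View pics/w22.png

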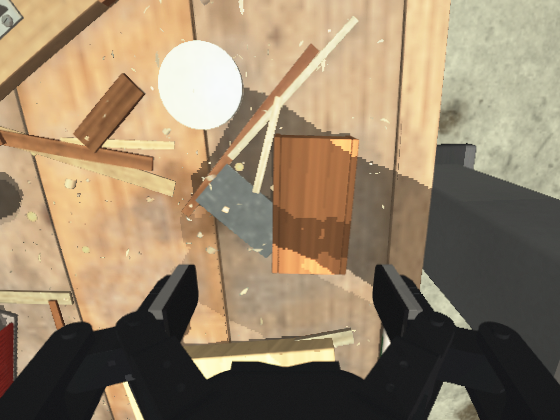

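```bash
cat >> m.py <<'E'
def caul(f,c,z=30):
    P=onz(f,c,z)[:,:2]; o=P.mean(0); a=(P[3]+P[2]-P[0]-P[1]); w=P[1]-P[0]+P[2]-P[3]
    print('caul',o.round(1),'L',np.linalg.norm(a/2).round(1),'W',np.linalg.norm(w/2).round(1),'ang',np.degrees(np.arctan2(a[1],a[0])).round(1),'perp',np.degrees(np.arctan2(w[1],w[0])).round(1),'jig',jig(o)); return o,a
E
python3 -c "
from m import *
o,a=caul(load('w22.png'),[(275,136),(357,138),(347,274),(273,272)])
plan(*o,8,np.arctan2(a[1],a[0])-np.pi,1)"
```

```text
caul [ 450.9 -247.6] L 109.2 W 59.5 ang 87.0 perp 176.2 jig [-280.    22.8]
shift [  4.6  22.3 102.2] turn 0.82 first | at [ 473.4 -244.2  110.2] [-3.1413e+00  2.0000e-04 -1.6083e+00] F [0.2 0.5 0.8] w 1.001 t 32.7667 j6 -2.13
```

```bash
python3 -m crank '[[0.0023,0.011,0,0,1],[0.0023,0.011,0,1,1],[0,0,0.025,0,1],[0,0,0.03,0,1],[0,0,0.025,0,1],[0,0,0.013,0,1],[0,0,0.007,0,1],[0,0,0,0,1]]'
python3 -m crank '[[0,0,0,0,1],[0,0,0,0,1]]'
python3 -c "
from m import *
f=grab('wrist','w23.png')
plan(450.9,-247.6,8)"
```

```text
t: 33.43
tool_pos: [449.3, -247.6, 8.8]
orientation: [3.139, 0.001, -1.627]
force: [-0.6, -0.1, 0.1]
grip_width: 0.999
t: 33.6
tool_pos: [451.9, -249.5, 11.2]
orientation: [-3.139, -0.001, -1.627]
force: [0.1, -0.3, 0.3]
grip_width: 0.999
shift [-1.9  1.4  3.2] turn 0 after | at [ 452.1 -249.6   11.2] [-3.1390e+00 -1.7000e-03 -1.6273e+00] F [0.5 0.1 0.6] w 0.994 t 33.65 j6 -2.14
```

View pics/w23.png

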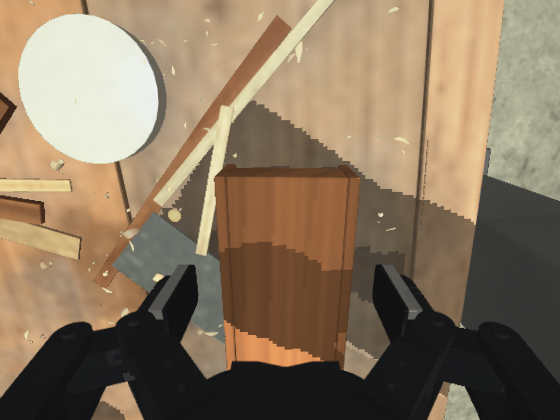

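Straddled well. Close.

```bash
python3 -m crank '[[-0.002,0.001,0.002,0,1],[0,0,0,0,0.8],[0,0,0,0,0.65],[0,0,0,0,0.5],[0,0,0,0,0.4],[0,0,0,0,0.4],[0,0,0,0,0.4],[0,0,0,0,0.4]]'
python3 -c "
from m import *
f=grab('wrist','w24.png')
plan(450.9,-247.6,8)"
```

```text
t: 34.32
tool_pos: [450.8, -247.1, 8.4]
orientation: [-3.141, -0.001, -1.627]
force: [0.4, 0.7, 4.9]
grip_width: 0.698
shift [ 0.5 -0.2  0.4] turn 0 after | at [ 450.7 -247.1    8.4] [-3.1406e+00 -5.0000e-04 -1.6272e+00] F [-0.7 -0.   4.9] w 0.7 t 34.3667 j6 -2.14
```

View pics/w24.png

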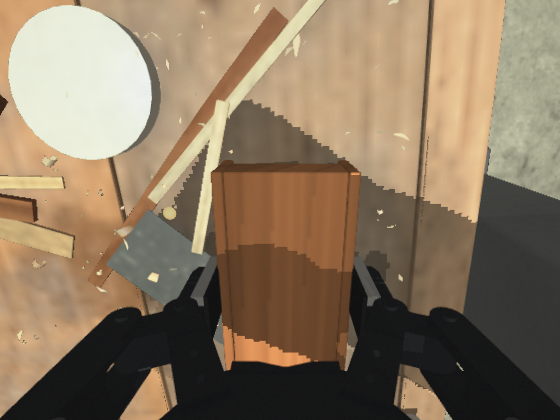

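```bash
python3 -c "
from m import *
f=load('w24.png');s=f['state'];P=onz(f,[(214,172),(359,172)],30).mean(0);d=(P-s['tool_pos'])[:2];y=s['orientation'][2];print(d@[np.cos(y),np.sin(y)],d@[np.sin(y),-np.cos(y)])"
python3 -m crank '[[0,0,-0.01,0,0.4],[0,0,-0.03,0,0.4],[0,0,-0.035,0,0.4],[0,0,-0.035,0,0.4],[0,0,-0.035,-3,0.4],[0,0,-0.01,-3.5,0.4],[0,0,0,0,0.4],[0,0,0,0,0.4]]'
python3 -c "
from m import *
p=wor(-13,0); plan(p[0],p[1],150,-1.5132)"
```

```text
54.81913883513864 1.015959458517792
t: 35.03
tool_pos: [450.2, -246.8, 163.1]
orientation: [-3.141, -0.001, -1.515]
force: [-0.5, 0.5, -0.4]
grip_width: 0.695
shift [-266.2  -22.8   13.1] turn -0.13 after | at [ 450.2 -246.8  163.1] [-3.1408e+00 -7.0000e-04 -1.5154e+00] F [-0.5  0.5 -0.4] w 0.695 t 35.0333 j6 -2.25
```

```bash
python3 -m crank '[[-0.02,-0.003,0,0,0.4],[-0.035,-0.004,0,0,0.4],[-0.037,-0.004,0,0,0.4],[-0.037,-0.004,0,0,0.4],[-0.037,-0.004,0,0,0.4],[-0.037,-0.004,0,0,0.4],[-0.03,0,0,0,0.4],[-0.02,0,0,0,0.4]]'
python3 -m crank '[[-0.010,0,0,0,0.4],[-0.003,0,0,0,0.4],[0,0,0.015,0,0.4],[0,0,0.012,0,0.4],[0,0,0,0,0.4],[0,0,0,0,0.4],[0,0,0,0,0.4]]'
python3 -c "
from m import *
f=grab('wrist','w25.png')
p=wor(-13,0); plan(p[0],p[1],98,-1.5132)"
```

```text
t: 35.7
tool_pos: [455.8, 10.0, 160.0]
orientation: [3.136, 0.002, -1.513]
force: [0.1, -0.3, -0.6]
grip_width: 0.7
t: 36.28
tool_pos: [458.0, 19.3, 135.6]
orientation: [3.141, -0.0, -1.515]
force: [-0.4, -0.3, -1.1]
grip_width: 0.695
shift [-0.8  0.2 38.1] turn -0.11 after | at [458.5  19.4 136.1] [-3.1410e+00 -3.0000e-04 -1.5151e+00] F [-1.1  0.2 -0.8] w 0.7 t 36.3333 j6 -1.72
```

View pics/w25.png

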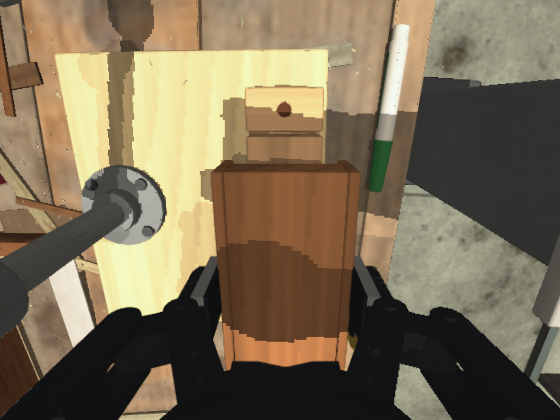

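```bash
python3 -c "
from m import *
f=load('w25.png')
print('caul',[jig(q) for q in onz(f,[(213,172),(358,171)],f['state']['tool_pos'][2]+22)])
print('pack4',[jig(q) for q in onz(f,[(246,137),(322,136)],100)],'dot3',jig(onz(f,[(284.5,109)],99)[0]))
"
```

```text
caul [array([-68.8, -27.9]), array([-69.1,  29.8])]
pack4 [array([-77. , -21.3]), array([-77.4,  21.8])] dot3 [-92.1   0.6]
```

```bash
python3 -m crank '[[-0.0008,-0.0004,0.012,0,0.4],[0,0,0.01,0,0.4],[0,0,0.007,0,0.4],[0,0,0.004,0,0.4],[0,0,0.003,0,0.4],[0,0,0,0,0.4],[0,0,0,0,0.4]]'
python3 -c "
from m import *
p=wor(-13,0); plan(p[0],p[1],98,-1.5132)"
```

```text
t: 36.92
tool_pos: [458.4, 20.9, 99.7]
orientation: [3.142, -0.0, -1.514]
force: [0.3, -0.6, -1.2]
grip_width: 0.701
shift [0.7 0.2 1.7] turn -0.04 after | at [458.4  20.9  99.7] [ 3.1415 -0.     -1.5139] F [ 0.3 -0.6 -1.2] w 0.701 t 36.9167 j6 -1.72
```

```bash
python3 -m crank '[[0.0005,0,0.001,0,0.4],[0,0,0.0008,0,0.4],[0,0,0,0,0.4],[0,0,0,0,0.75],[0,0,0,0,0.9],[0,0,0,0,1],[0,0,0,0,1],[0,0,-0.015,0,1]]'
python3 -m crank '[[0,0,-0.025,0,1],[0,0,-0.035,0,1],[0,0,-0.035,0,1],[0,0,-0.035,0,1],[0,0,-0.035,0,1],[0,0,-0.025,0,1],[0,0,0,0,1],[0,0,0,0,1]]'
python3 -c "
from m import *
f=grab('wrist','w26.png'); grab('side','s26.png')
plan(588,-112,300,-1.6)
zoom('s26.png','zs26.png',200,160,360,280,5)"
```

```text
t: 37.58
tool_pos: [455.8, 20.7, 110.6]
orientation: [3.136, 0.001, -1.514]
force: [-0.8, 0.1, -0.7]
grip_width: 1.001
t: 38.25
tool_pos: [459.6, 20.4, 304.8]
orientation: [-3.137, -0.001, -1.514]
force: [-0.5, -0.1, 0.0]
grip_width: 0.998
shift [ 139.7 -122.5    1.8] turn 4.93 after | at [457.7  20.5 301.8] [ 3.1399e+00  3.0000e-04 -1.5139e+00] F [-0.6 -0.8  0.1] w 0.997 t 38.35 j6 -1.72
```

View pics/w26.png

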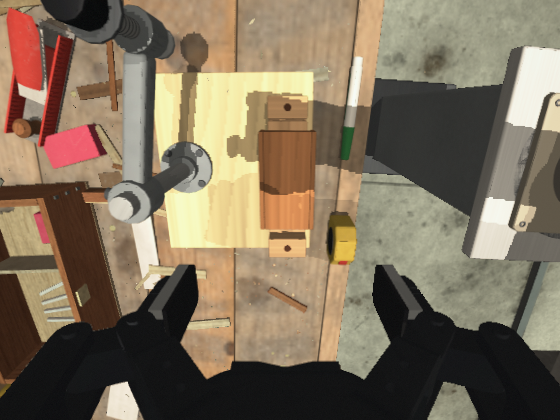

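View pics/zs26.png

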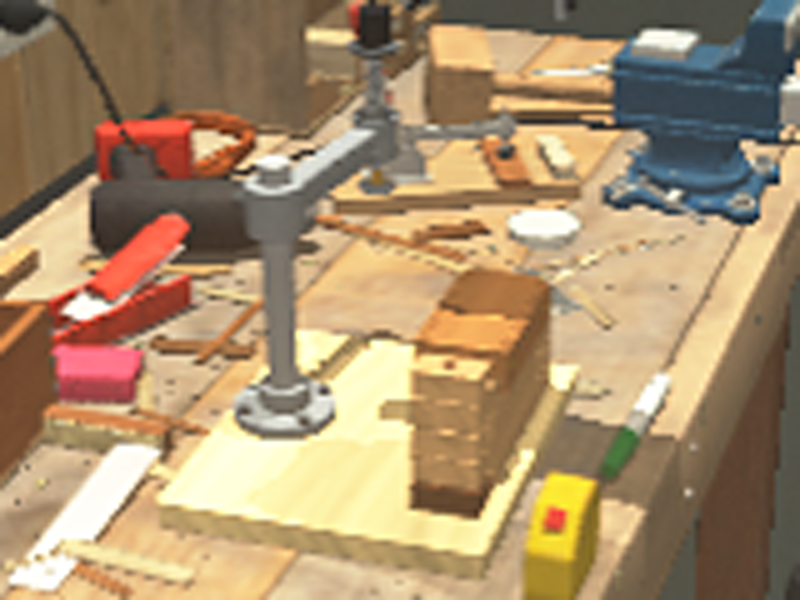

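```bash
python3 -c "
from m import *
f=grab('top'); cv2.imwrite('pics/t27.png',f['pixels'][:,:,::-1])
zoom('t27.png','zt27.png',270,140,370,215,8)
p=(np.array((425,33.))+.5)/4-.5+[240,160]
print(onz(f,[p],266))
caul(load('w26.png'),[(260,130),(315,130),(310.5,229),(261,228)],120)
C=wor(-13,-140);print(C)
"
```

```text
[[ 584.20552464 -107.20626661  266.        ]]
caul [458.3  19.1] L 110.1 W 56.9 ang 92.4 perp -177.3 jig [-14.1   0. ]
[598.01618668  28.28052016]
```

View pics/zt27.png

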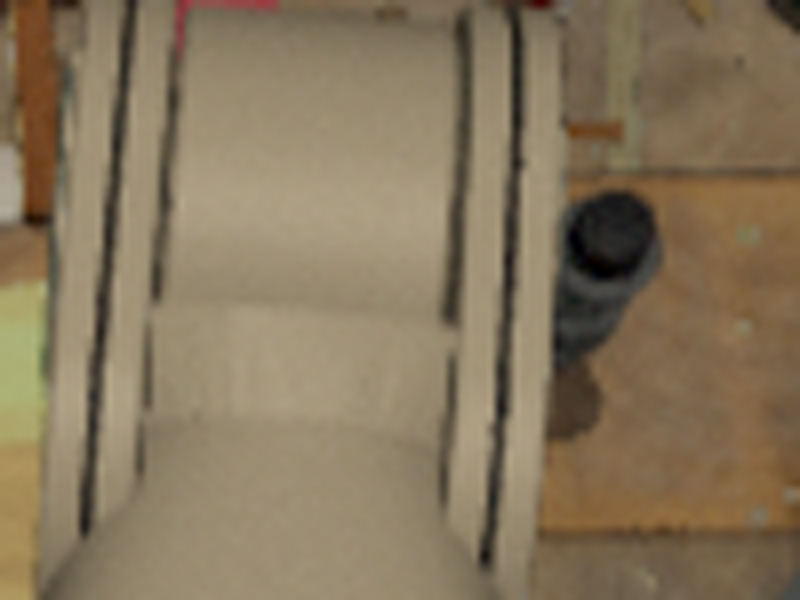

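```bash
python3 -c "
from h import *
plan(583,-109,300,-1.683)"
python3 -m crank '[[0.03,0,-0.01,0,0.55],[0.035,-0.02,0,0,0.55],[0.035,-0.03,0,0,0.55],[0.02,-0.03,0,0,0.55],[0.0165,-0.02,0,0,0.55],[0,-0.0179,0,4.8,0.55],[0,0,0,4.9,0.55],[0,0,0,0,0.55]]'
python3 -m crank '[[0,0,0,0,0.55],[0,0,0,0,0.55]]'
python3 -c "
from h import *
f=grab('wrist','w28.png')
plan(583,-109,246,-1.683)"
```

```text
shift [ 136.5 -118.1    1.1] turn 9.69 after | at [457.3  20.6 301.1] [ 3.1385e+00  5.0000e-04 -1.5139e+00] F [ 0.4 -0.1  0.3] w 0.998 t 38.4 j6 -1.72
t: 39.07
tool_pos: [580.5, -106.1, 309.9]
orientation: [3.137, 0.001, -1.685]
force: [0.0, 1.3, -0.0]
grip_width: 0.548
t: 39.23
tool_pos: [579.8, -105.5, 311.7]
orientation: [3.139, 0.0, -1.681]
force: [0.2, 0.3, 0.1]
grip_width: 0.551
shift [ 3.1 -3.5 66.2] turn 0.09 after | at [ 579.9 -105.5  312.2] [ 3.1401e+00  3.0000e-04 -1.6815e+00] F [-0.3 -1.2  0.7] w 0.554 t 39.2833 j6 -1.75
```

View pics/w28.png

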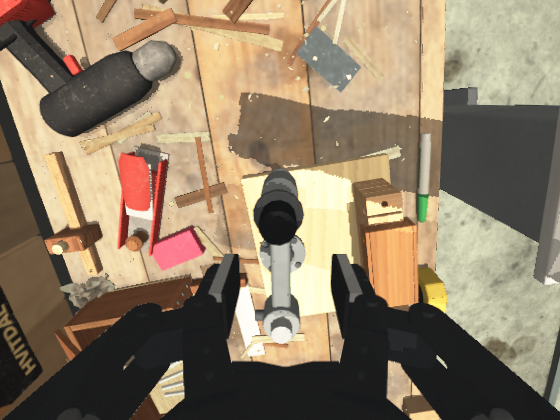

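```bash
python3 -c "
from h import *
f=load('w28.png')
P=onz(f,[(281,222)],266)[0]; print(P,onz(f,[(282,331)],206),onz(f,[(284,328)],206))
plan(P[0],P[1],246)"
```

```text
[ 581.03092887 -113.31413446  266.        ] [[596.4743752   24.02759864 206.        ]] [[594.11196474  20.65126088 206.        ]]
shift [ 7.6 -2.  66.2] turn 0 after | at [ 579.9 -105.5  312.2] [ 3.1401e+00  3.0000e-04 -1.6815e+00] F [-0.3 -1.2  0.7] w 0.554 t 39.2833 j6 -1.75
```

```bash
python3 -m crank '[[0.006,-0.0018,0.01,0,0.55],[0,0,0.02,0,0.55],[0,0,0.02,0,0.55],[0,0,0.012,0,0.55],[0,0,0.005,0,0.5],[0,0,0,0,0.47],[0,0,0,0,0.45],[0,0,0,0,0.45]]'
python3 -c "
from h import *
f=grab('wrist','w29.png')
plan(581.3,-110.7,246,-1.683)"
```

```text
t: 39.95
tool_pos: [582.6, -112.3, 247.1]
orientation: [-3.139, -0.0, -1.683]
force: [0.2, -0.3, 0.6]
grip_width: 0.448
shift [-1.5  1.6  1.3] turn -0.0 after | at [ 582.8 -112.4  247.3] [-3.139e+00 -5.000e-04 -1.683e+00] F [-0.3  0.3  0.3] w 0.452 t 40.0 j6 -1.76
```

View pics/w29.png

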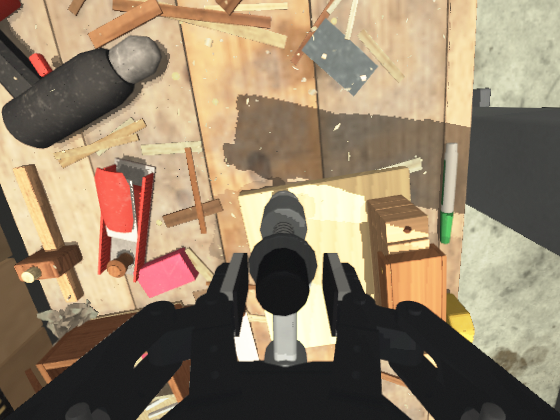

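```bash
python3 -m crank '[[-0.001,0.017,0,7,0.45],[-0.001,0.017,0,7,0.45],[-0.001,0.017,0,7,0.45],[-0.001,0.017,0,7,0.45],[-0.001,0.017,0,7,0.45]]'
python3 -m crank '[[-0.001,0.017,0,7,0.45],[-0.001,0.017,0,7,0.45],[-0.001,0.017,0,7,0.45],[-0.001,0.017,0,7,0.45],[-0.001,0.017,0,7,0.45]]'
python3 -m crank '[[-0.0005,0.0085,0,3.5,0.45],[-0.0005,0.0085,0,3.5,0.45],[0,0,0,0,0.45]]'
python3 -c "
from m import *
f=grab('wrist','w30.png')
p=wor(-13,0);plan(p[0],p[1],246,-3.084)"
```

```text
t: 40.42
tool_pos: [505.7, -78.9, 247.4]
orientation: [-3.138, 0.001, -2.301]
force: [1.5, -0.8, -0.5]
grip_width: 0.453
t: 40.83
tool_pos: [461.9, -6.7, 247.4]
orientation: [-3.139, 0.002, -2.912]
force: [0.0, -1.0, 0.8]
grip_width: 0.449
t: 41.08
tool_pos: [459.5, 11.3, 247.2]
orientation: [-3.141, 0.002, -3.026]
force: [0.0, 0.5, 0.1]
grip_width: 0.451
shift [0.4 9.6 1. ] turn 3.41 after | at [459.8  10.8 247. ] [-3.1411e+00  2.3000e-03 -3.0244e+00] F [0.6 0.4 0.9] w 0.448 t 41.1333 j6 -0.23
```

View pics/w30.png

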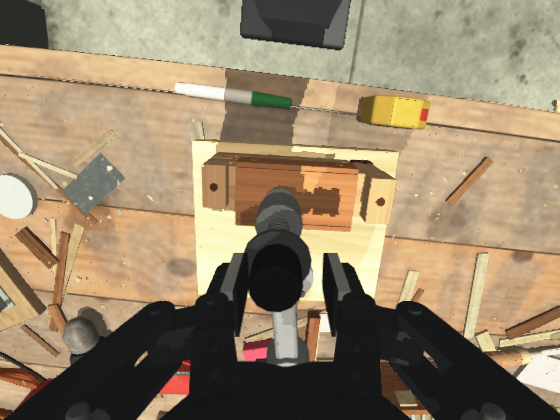

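```bash
python3 -m crank '[[0,0.004,0,1.7,0.45],[0,0.003,0,1.7,0.45],[0,0.003,0,0,0.45],[0,0,0,0,0.45]]'
python3 -m crank '[[0,0.002,0,0,0.45],[0,0,0,0,0.45]]'
python3 -m crank '[[0,0.002,0,0,0.45],[0,0,0,0,0.45]]'
python3 -m crank '[[0,0.0015,0,0,0.45],[0,0,0,0,0.45]]'
python3 -c "
from m import *
f=grab('wrist','w31.png')
p=wor(-13,0);plan(p[0],p[1],246,-3.084)"
```

```text
t: 41.47
tool_pos: [458.8, 20.2, 246.4]
orientation: [-3.141, 0.001, -3.085]
force: [-0.5, 0.4, -0.5]
grip_width: 0.45
t: 41.63
tool_pos: [458.4, 22.2, 246.1]
orientation: [-3.141, 0.0, -3.086]
force: [0.4, -0.9, 0.7]
grip_width: 0.449
t: 41.8
tool_pos: [458.1, 24.4, 245.9]
orientation: [3.141, 0.0, -3.086]
force: [0.2, -0.4, 1.6]
grip_width: 0.454
t: 41.97
tool_pos: [457.9, 26.0, 245.8]
orientation: [3.141, -0.0, -3.086]
force: [0.8, -0.3, 0.6]
grip_width: 0.448
shift [ 0.  -5.7 -0.2] turn -0.12 after | at [458.   25.9 245.8] [ 3.1414e+00 -1.0000e-04 -3.0862e+00] F [ 0.3 -0.3  0. ] w 0.447 t 42.0167 j6 -0.14
```

View pics/w31.png

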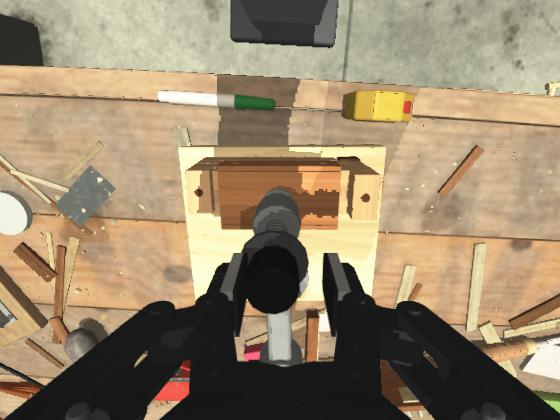

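```bash
python3 -m crank '[[0,0.0015,0,0,0.45],[0,0,0,0,0.45]]'
python3 -m crank '[[0,0.0015,0,0,0.45],[0,0,0,0,0.45]]'
python3 -c "
from m import *
f=grab('wrist','w31.png')
print(jig(onz(f,[(272,282)],266)[0]))
p=wor(-13,0);plan(p[0],p[1],246,-3.084)
zoom('w31.png','z31.png',200,180,360,310,5)"
```

```text
t: 42.18
tool_pos: [457.8, 27.4, 245.8]
orientation: [3.142, -0.0, -3.086]
force: [-0.4, -1.5, 0.8]
grip_width: 0.453
t: 42.35
tool_pos: [457.8, 27.6, 245.8]
orientation: [-3.138, -0.0, -3.087]
force: [-0.2, -5.4, 0.1]
grip_width: 0.45
[-11.3   4.3]
shift [-0.1 -7.4 -0.2] turn -0.17 after | at [457.8  27.6 245.8] [-3.1381e+00 -5.0000e-04 -3.0869e+00] F [-1.  -5.3  0.2] w 0.451 t 42.4 j6 -0.13
```

View pics/z31.png

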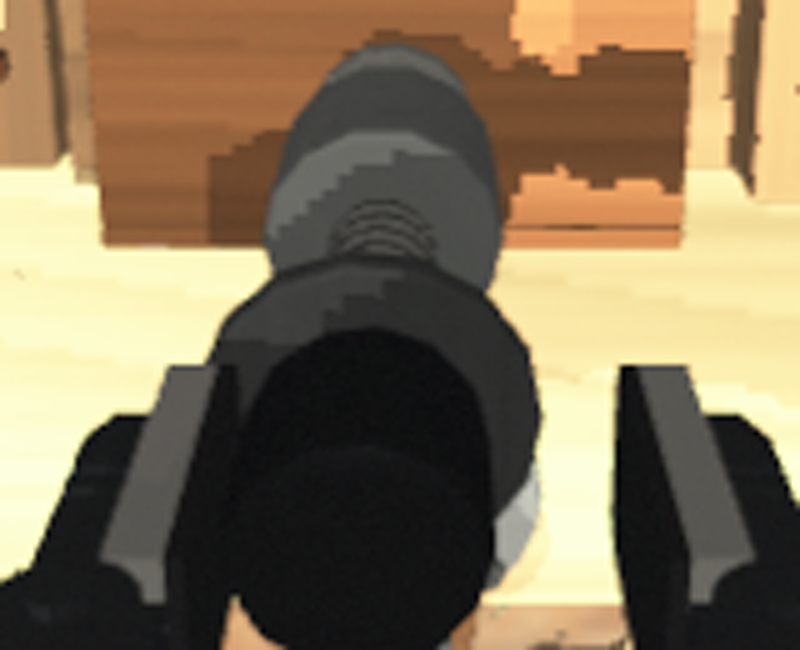

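```bash
python3 -m crank '[[0,-0.0066,0,0,0.45],[0,0,-0.015,0,0.45],[0,0,-0.02,0,0.45],[0,0,0,0,0.2],[0,0,0,0,0],[0,0,0,0,0],[0,0,0,0,0],[0,0,0,0,0]]'
python3 -c "
from m import *
f=grab('wrist','w32.png')
p=wor(-13,0);plan(p[0],p[1],270,-3.084)"
```

```text
t: 43.07
tool_pos: [457.5, 22.4, 279.8]
orientation: [3.141, -0.002, -3.086]
force: [-0.7, -0.5, -0.7]
grip_width: -0.0
shift [-0.5 -2.1  9.9] turn -0.13 after | at [457.6  22.3 279.9] [ 3.1411e+00 -1.7000e-03 -3.0863e+00] F [-0.  -0.6 -0.4] w 0.003 t 43.1167 j6 -0.15
```

View pics/w32.png

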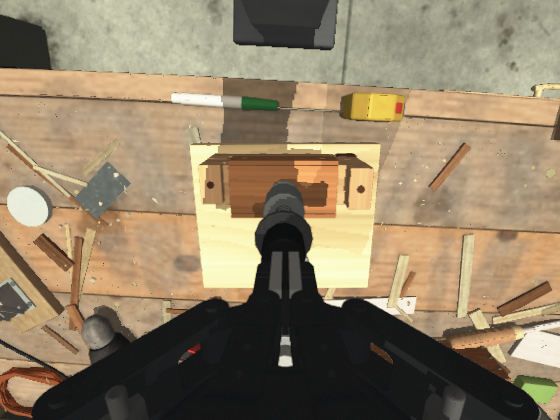

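```bash
python3 -m crank '[[0,-0.001,0.008,0,0],[0,0,0.003,0,0],[0,0,0,0,0]]'
for i in 1; do python3 -m crank '[[0,0,0.002,0,0],[0,0,0,0,0]]'; python3 -m crank '[[0,0,0.002,0,0],[0,0,0,0,0]]';python3 -m crank '[[0,0,0.002,0,0],[0,0,0,0,0]]';python3 -m crank '[[0,0,0.002,0,0],[0,0,0,0,0]]'; done
```

```text
t: 43.37
tool_pos: [457.6, 21.2, 268.6]
orientation: [3.141, -0.002, -3.086]
force: [0.2, 0.6, 0.2]
grip_width: 0.001
t: 43.53
tool_pos: [458.2, 21.2, 267.8]
orientation: [3.142, -0.0, -3.086]
force: [0.3, -0.4, 0.8]
grip_width: 0.0
t: 43.7
tool_pos: [458.3, 21.2, 266.5]
orientation: [-3.142, 0.0, -3.086]
force: [-1.3, -0.4, 4.0]
grip_width: 0.001
t: 43.87
tool_pos: [458.3, 21.2, 264.7]
orientation: [-3.141, 0.001, -3.086]
force: [-1.7, -0.1, 4.7]
grip_width: -0.001
t: 44.03
tool_pos: [458.3, 21.2, 262.8]
orientation: [-3.141, 0.001, -3.086]
force: [-2.0, 0.2, 4.7]
grip_width: -0.008
```

```bash
python3 -m crank '[[0,0,0.003,0,0],[0,0,0,0,0]]'; python3 -m crank '[[0,0,0.003,0,0],[0,0,0,0,0]]';python3 -m crank '[[0,0,0.002,0,0],[0,0,0,0,0]]';python3 -m crank '[[0,0,0.002,0,0],[0,0,0,0,0]]'
python3 -m crank '[[0,0,0.001,0,0],[0,0,0,0,0]]'
python3 -c "
from m import *
g=grab('side','s33.png')
zoom('s33.png','zs33.png',240,150,340,270,5)"
```

```text
t: 44.2
tool_pos: [458.3, 21.2, 259.7]
orientation: [-3.141, 0.001, -3.086]
force: [-0.9, -0.7, 4.3]
grip_width: 0.003
t: 44.37
tool_pos: [458.3, 21.2, 256.6]
orientation: [-3.141, 0.001, -3.086]
force: [-2.6, 0.8, 4.8]
grip_width: 0.005
t: 44.53
tool_pos: [458.3, 21.2, 254.9]
orientation: [-3.141, 0.001, -3.086]
force: [-2.2, 0.9, 6.9]
grip_width: -0.0
t: 44.7
tool_pos: [458.4, 21.2, 253.2]
orientation: [-3.141, 0.001, -3.086]
force: [-2.9, 0.8, 6.5]
grip_width: 0.0
t: 44.87
tool_pos: [458.3, 21.2, 252.4]
orientation: [-3.141, 0.001, -3.086]
force: [-3.0, -0.0, 8.2]
grip_width: -0.001
```

View pics/zs33.png

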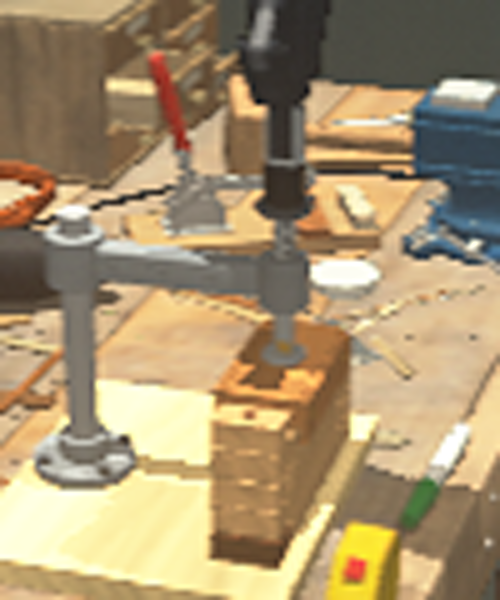

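```bash
python3 -m crank '[[0,0,0.0015,0,0],[0,0,0,0,0]]'; python3 -m crank '[[0,0,0.0012,0,0],[0,0,0,0,0]]'; python3 -m crank '[[0,0,0.0005,0,0],[0,0,0,0,0],[0,0,0,0,0]]'
```

```text
t: 45.08
tool_pos: [458.4, 21.2, 251.0]
orientation: [-3.141, 0.001, -3.086]
force: [-2.8, 1.0, 8.5]
grip_width: -0.002
t: 45.25
tool_pos: [458.3, 21.2, 249.8]
orientation: [-3.141, 0.001, -3.086]
force: [-4.0, 0.5, 8.7]
grip_width: 0.0
t: 45.5
tool_pos: [458.4, 21.2, 249.5]
orientation: [-3.141, 0.001, -3.086]
force: [-3.1, 0.6, 10.7]
grip_width: 0.0
```

```bash
python3 -m crank '[[0,0,0.0005,0,0],[0,0,0,0,0],[0,0,0,0,0]]'; for i in 1 2 3 4; do python3 -m crank '[[0,0,0,0,0]]' | grep -E 'force|pos'; done
```

```text
t: 45.75
tool_pos: [458.4, 21.2, 249.0]
orientation: [-3.141, 0.001, -3.086]
force: [-3.2, 0.2, 10.0]
grip_width: 0.0
tool_pos: [458.4, 21.2, 249.0]
force: [-4.1, 0.2, 9.1]
tool_pos: [458.4, 21.2, 249.0]
force: [-3.8, -0.0, 10.8]
tool_pos: [458.4, 21.2, 249.0]
force: [-4.8, 0.7, 10.5]
tool_pos: [458.4, 21.2, 249.0]
force: [-4.2, 0.1, 10.4]
```

```bash
python3 -m crank '[[0,0,-0.005,0,0],[0,0,-0.015,0,0],[0,0,-0.03,0,0],[0,0,-0.03,0,0],[0.03,0,-0.02,0,0],[0.035,0,0,0,0],[0.035,0,0,0,0],[0.035,0,0,0,0]]'
python3 -m crank '[[0,0,0,0,0],[0,0,0,0,0]]'
python3 -c "
from m import *
plan(458,21,300)
g=grab('side','s34.png');f=grab('wrist','w34.png');t=grab('top','t34.png')
zoom('s34.png','zs34.png',240,150,340,270,5);zoom('t34.png','zt34.png',240,150,390,270,5)"
```

```text
t: 46.75
tool_pos: [322.5, 13.8, 347.4]
orientation: [-3.141, 0.001, -3.086]
force: [-0.1, 0.6, 0.6]
grip_width: 0.004
t: 46.92
tool_pos: [322.6, 13.8, 347.4]
orientation: [-3.141, 0.002, -3.087]
force: [0.7, -0.7, 0.4]
grip_width: -0.0
shift [-135.6   -0.2   47.4] turn 0 after | at [322.6  13.8 347.4] [-3.1412e+00  2.1000e-03 -3.0870e+00] F [ 0.7 -0.7  0.4] w -0.0 t 46.9167 j6 -0.21
```

View pics/zs34.png

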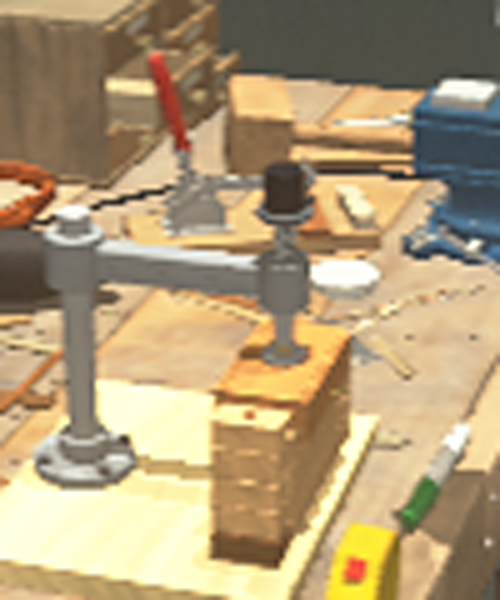

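View pics/w34.png

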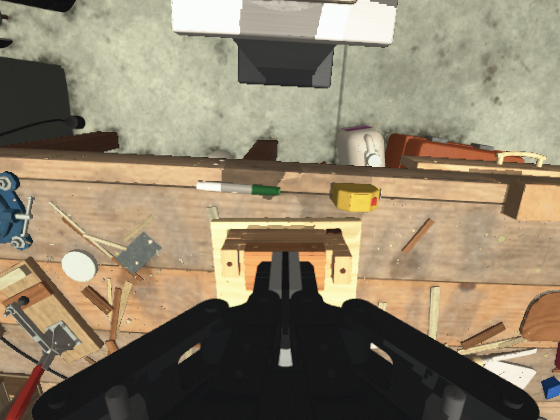

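View pics/zt34.png

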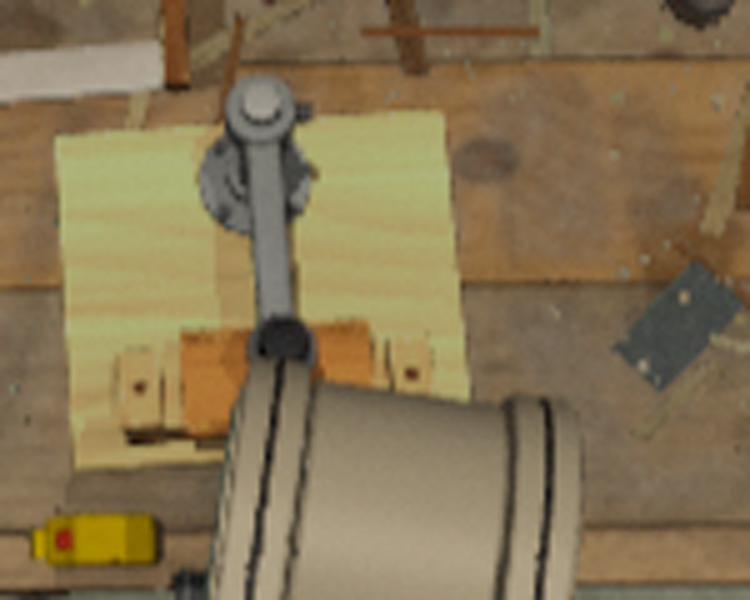

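```bash
python3 -c "
from m import *
g=load('s34.png'); p=wor(-13,0)
for z in (249,223,157,191,120): q=proj(g,[p[0],p[1],z])[0]; print(z,q.round(1),((q-[240,150])*5+2).round(0))
"
python3 - <<'E'
import cv2
a=cv2.imread('pics/s34.png')[178:232,280:316]; cv2.imwrite('pics/zz34.png',cv2.resize(a,None,fx=11,fy=11,interpolation=cv2.INTER_CUBIC))
E
```

```text
249 [296.8 183.8] [286. 171.]
223 [296.8 191.7] [286. 211.]
157 [296.7 211.2] [286. 308.]
191 [296.8 201.3] [286. 258.]
120 [296.7 221.8] [285. 361.]
```

View pics/zz34.png

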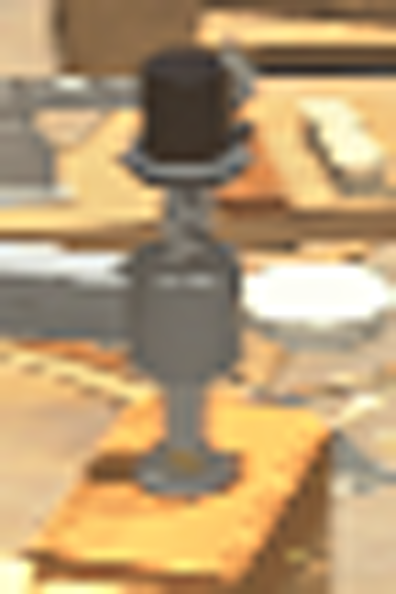

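```bash
python3 -c "
from m import *
print(r.get_state()['t']); print(r.job_done())"
```

```text
47.0667
the job is handed in; nothing more can be done
None
```

I swung the gauge arm clear and stacked all four laminations in the jig, alternating end for end. I then set the caul on the middle of the top seat, swung the arm back to its stop and pressed the quill down onto the caul. The job was handed in at 47 s of the 210 s allowed, with the robot clear of everything.

- **Pack gaps:** from wrist pictures taken after each release, the gaps came out at about 3.5, 2.4, 1.5 and 2.9 mm from first to fourth. All are inside the 0 to 5 mm limit, and nothing rides on an upstand.
- **Caul:** it measured at jig x −14.1 mm, y 0.0 mm, against the nominal −13 and 0, with its cheeks astride the pack.
- **Gauge arm:** I pushed it back until the stop answered with about 5 N.
- **Quill:** the knob top ended at z 249 mm, and the side camera agrees (row 183.6 seen, 183.8 expected). That works out to about 7 mm of foot travel, or half, assuming nominal heights.
- **Bystanders:** the tape measure and marker look unmoved in the last pictures. The cork block was only partly in view in the last wrist picture, and I did not measure its position again.

One check disagreed. Holding force at the end was about 10 N against about 4.7 N while the quill slid freely, a rise of about 5.5 N where half travel should take 3.3 N. Force readings scatter by about 1 N, there was a 3 to 4 N sideways drag on the knob, and static friction adds to the reading. I therefore went by the position figure, backed by the force step that showed the foot touching at z 255 to 257 mm.

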